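# Load paint cakes through the gate

## Task

Push the paint cakes with your fingertips through the brass gate of the wooden tray and into the white slot, one at a time: first the yellow, then the red, then the blue, each wholly past the gate before the next is brought up to it. Slide them flat on the tray and never lift or tip them. Leave the brown cake, the ink bottle, the porcelain cup and the eraser where they are.

Things in the scene. Friction and masses are not known exactly. Their poses are not given: they have to be found in the camera images.
- tray: Low wooden tray with a white slot, fixed. Origin: gate centre at table height; +x points level from the tray through the gate into the slot, +y across, z up. Floor level and smooth, 5 mm above the table; walls only 13 mm above the table, lower than the cakes, so fingertips 16 mm above the table push a cake while passing over the walls. Tray inside: x -206 to 0, y -108 to 108 mm.
- gate (a point): Middle of the gate on the floor (5 mm above the table), same axes as the tray. The gate is a 46 mm wide gap (y -23 to 23 mm) between brass posts filling x -6 to 0 mm; past x = 0 is the slot. On each side a 45-degree guide, 6 mm thick, 13 mm high, runs from the post back to about x = -38, y = +-60 mm and funnels a cake in.
- slot_end (a point): Middle of the far end of the slot's floor, 130 mm beyond the gate. The white slot runs straight from gate to here, 46 mm wide, closed at this end, walls 8 mm thick and 13 mm high above the table; room for three cakes in a row, and a later cake pushes earlier ones along.
- yellow: Yellow paint cake: solid upright disc, 36 mm in diameter, 20 mm high, about 30 g, flat on the tray floor. Origin: centre of its underside. The four cakes begin at four places in any colour order, within 8 mm: two at about x = -85, y = +-68 mm and two at about x = -158, y = +-37 mm of the tray's frame.
- red: Red paint cake, same size and origin as the yellow.
- blue: Blue paint cake, same size and origin as the yellow.
- brown: Dark brown paint cake, same size and origin as the yellow; it stays where it is.
- ink: Small amber ink bottle with a black cap, 44 mm in diameter, 54 mm high, standing on the table beside the slot (tray's +y side). Origin: centre of its underside. Leave alone.
- cup: White porcelain mixing cup, 64 mm in diameter, 40 mm high, standing on the table beside the slot (tray's -y side). Origin: centre of its underside. Leave alone.
- eraser: White eraser, 50 x 30 x 16 mm, lying on the table outside the tray's +y wall. Origin: centre of its underside. Leave alone.
Things that resemble listed ones, but are neither listed nor needed, are in the scene too. Several things have the shape of the blue; the one meant has the colours described above.

How it is judged:
On the way, in this order (a step that is already met when the one before it is completed fails the run):
1. the yellow cake is wholly past the gate in the slot, the later ones still clear of the gate (x of yellow in the frame of tray between 0.017 and 0.13 m and y of yellow in the frame of tray between -0.02 and 0.02 m and height (world z) of yellow below 0.009 m and x of each of red, blue in the frame of tray below -0.028 m), for 0.1 s.
2. the red cake is wholly past the gate in the slot, the later ones still clear of the gate (x of red in the frame of tray between 0.017 and 0.13 m and y of red in the frame of tray between -0.02 and 0.02 m and height (world z) of red below 0.009 m and x of blue in the frame of tray below -0.028 m), for 0.1 s.
3. the blue cake is wholly past the gate in the slot (x of blue in the frame of tray between 0.017 and 0.13 m and y of blue in the frame of tray between -0.02 and 0.02 m and height (world z) of blue below 0.009 m), for 0.1 s.
At the end, for the whole second after the job is handed in: The yellow, red and blue cakes all lie flat (within 0.1 rad) and at rest in the slot, each wholly past the gate (centre at least 17 mm beyond the gate line), yellow furthest in, then red, then blue; the brown cake is within 30 mm, and the bottle, cup and eraser within 20 mm, of where they began (all of step 3 and x of yellow in the frame of tray between 0.017 and 0.13 m and y of yellow in the frame of tray between -0.02 and 0.02 m and height (world z) of each of yellow, red below 0.009 m and angle between each of yellow, red, blue's own z axis and vertical below 0.1 rad and linear speed of each of yellow, red, blue below 0.01 m/s and x of red in the frame of tray between 0.017 and 0.13 m and y of red in the frame of tray between -0.02 and 0.02 m and x of yellow in the frame of tray above 0.08 m and x of red in the frame of tray above 0.047 m and distance of brown from where it was at the start of the episode below 0.03 m and distance of each of ink, cup, eraser from where it was at the start of the episode below 0.02 m); the robot touches nothing.
It fails at once if a cake is lifted off the tray floor or tipped (height (world z) of any of yellow, red, blue, brown above 0.012 m or angle between any of yellow, red, blue, brown's own z axis and vertical above 0.35 rad).
It fails at once if the brown cake is moved by more than 30 mm (distance of brown from where it was at the start of the episode above 0.03 m).
It fails at once if the ink bottle, cup or eraser is moved by more than 20 mm or tipped (distance of any of ink, cup, eraser from where it was at the start of the episode above 0.02 m or angle between any of ink, cup, eraser's own z axis and vertical above 0.35 rad).
It also fails if it takes over 72 s, if anything falls off the work surface, if the arm or the gripper's body presses on something with over 40 N, if the wrist force passes 120 N, or if a joint passes its speed limit or range.

## Robot

A 6-joint arm with a two-finger parallel gripper is mounted at the origin on the work surface. World frame = base frame: x ahead of the robot, y to its left, z up, the work surface at z = 0. Lengths are in m, angles in rad, forces in N, time in s.
With the tool pointing down it reaches from about 0.35 to 0.975 m from the base axis. Payload 4.9 kg.
Tool frame: the origin (TCP) lies at the very end of the fingers, on their centre line; the grasp point (between the pads) lies 19 mm behind it; z points along the fingers, y is the direction in which the jaws open and shut (so a half turn about z gives the same grasp; the last joint's range is limited). The gripper opens to 85 mm and grips with 20 to 120 N. Pads are 22 mm wide; open, the fingers measure 114 mm over their backs; the gripper's body (76 mm by 85 mm) begins 54 mm behind the grasp point. The pads swing forward as they close: fully open they stand 13 mm farther back than shut.
Start: joints at [-1.332, 0.053, 1.613, -0, 1.476, -0.119], TCP at [0.219, -0.585, 0.195] pointing down, gripper open.
Joint ranges: [-3.01, 3.01], [-1.01, 2.22], [0.06, 2.58], [-1.02, 4.17], [0.09, 2.62], [-3.14, 3.14]. Speed limits (rad/s): [2.57, 2.57, 3.14, 3.14, 3.14, 3.14].

## Interface

Orientations are given as a unit quaternion [w, x, y, z].
In Python, from cell import read_state, cams, bot, recognise, silhouettes gives the robot as it stands.
- The arm moves only by the shell command python3 -m jog 'ROWS' [FORCE]. ROWS is JSON, a list of rows, each an object of numbers: "ax", "ay", "az": the turn, a rotation vector about the world's x, y, z in rad; "dx", "dy", "dz": the shift along the world's x, y, z in m; "grip": the finger opening in m, from 0 to 0.0854. In form: [{"ax": .., "ay": .., "az": .., "dx": .., "dy": .., "dz": .., "grip": ..}, ...]. A call has 1 to 8 rows; each row shifts and turns the pose as measured when the row begins; what a row does not reach is not made up. A row lasts 1/10 s, in which the tool goes at most 50 mm and 8.59 degrees, less where a joint would pass 70% of its speed; a pose out of reach is approached as far as the arm can. A call with a gripper value outside its range is refused whole. The fingers move at their own pace and stop on an object; FORCE is the grip in N (left out, the last holds). Time passes only in rows, so rows that do not move let the fingers close. It gives the time, the measured TCP pose, the force and the opening at its end, in the units of the state.
- read_state(): the state, without advancing time (a new reading comes with each control period).
- cams.snapshot(name): name is "side" or "top"; returns a dict with "image" (480x640x3 uint8, blue, green, red), "K" (3x3 intrinsics, pixels), "R" (3x3) and "t" (3): a world point X has camera coordinates R X + t. Camera axes: x right, y down, z forward; pixel columns grow to the right and rows downward; lengths in m; the calibration is good to about 2 mm. A picture is of the moment at which its call begins. There is no depth.
- bot.close_job(): hands the job in, once; it reports no verdict.
Trained networks look in a picture, given as the dict that the camera call returned (one of the last four; its "shot" number tells which), for a name from the list of things; names that differ only in an ending like _2 or _b are one class to them, and where a whole thing is asked for, a point or a joint stands for the part that bears it (a point fixed in the world has none). Each returns a list of dicts, best first, with "conf" (0 to 1); they miss things now and then, are a little off and sometimes report something else, mostly with a low value. They report only what shows in the picture. A call takes as long as a camera call. They do not tell look-alikes from the thing itself.
- recognise(picture, thing): "at" ([x, y, z] in m, in the coordinates of the camera as it stood for that picture, good to about 4 mm: the middle of the surface that is visible of it).
- silhouettes(picture, thing): "pixels" (480x640 bool, what is visible of it).
The state is a dict: "clock": time; "joint_positions": joint angles; "joint_velocities": joint speeds; "tau": joint torques, N m; "eef_pos": TCP position; "eef_rot": TCP orientation; "ft_force": force on the tool from outside, world axes, zero at the start; "torque": the same for the moment, N m; "width": finger opening in m.
Only numpy, scipy, OpenCV 4.12 (cv2) and the standard library are available. Lean on these libraries where they do the work, as an engineer would, in place of code of your own. Each camera call takes 0.05 s, during which the arm holds its last target.

## Working session

There is one attempt and no reset: what is moved stays moved. The work goes in short steps, Python scripts to look and compute and a shell command to move; the robot and the scene stay as the last step left them, time stands still between calls to the robot, and variables do not carry over. Pictures are saved under pics/ and viewed, and the job is handed in when it is done.

```bash
ls; mkdir -p pics; python3 - <<'E'
from cell import read_state,cams
import cv2
s=read_state();print(s)
for n in("top","side"):
    p=cams.snapshot(n);cv2.imwrite(f"pics/{n}0.png",p["image"]);print(n,p["K"],p["R"],p["t"])
E
```

```text
pics
{'clock': 0.0, 'joint_positions': array([-1.33200650e+00,  5.33602319e-02,  1.61428859e+00, -4.13099959e-05,
        1.47599120e+00, -1.19008382e-01]), 'joint_velocities': array([-0.00146988, -0.00117435, -0.00184738,  0.00119017, -0.00021733,
        0.00045152]), 'tau': array([-4.12561149e-04, -3.93679440e+01, -3.70180678e+01, -1.00009011e-04,
        6.90198125e-03,  1.03776367e-05]), 'eef_pos': array([ 0.21870096, -0.58474638,  0.19376423]), 'eef_rot': array([-1.02061580e-03,  9.84039322e-01,  1.77948208e-01, -8.17957662e-05]), 'ft_force': array([-0.31691415, -0.02288429, -0.00966909]), 'torque': array([ 0.01472658,  0.00538055, -0.04906381]), 'width': 0.08552785277493234}
top [[498.05405141   0.         316.79391792]
 [  0.         498.05405141 241.93498065]
 [  0.           0.           1.        ]] [[-7.01326865e-03 -9.99975170e-01 -6.88708848e-04]
 [-9.75248663e-01  6.99205939e-03 -2.21000354e-01]
 [ 2.20999682e-01 -8.78272472e-04 -9.75273484e-01]] [0.01891171 0.62211794 0.59479271]
side [[462.19498011   0.         312.40074514]
 [  0.         462.19498011 238.89892622]
 [  0.           0.           1.        ]] [[ 0.94122067 -0.33762651 -0.01058298]
 [-0.17788114 -0.46876872 -0.86522493]
 [ 0.2871619   0.8162501  -0.5012722 ]] [-0.56776611  0.16109464  0.62624681]
```

View pics/top0.png

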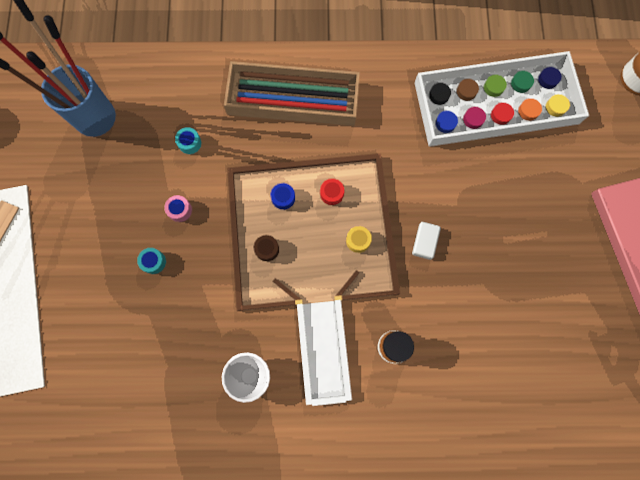

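View pics/side0.png

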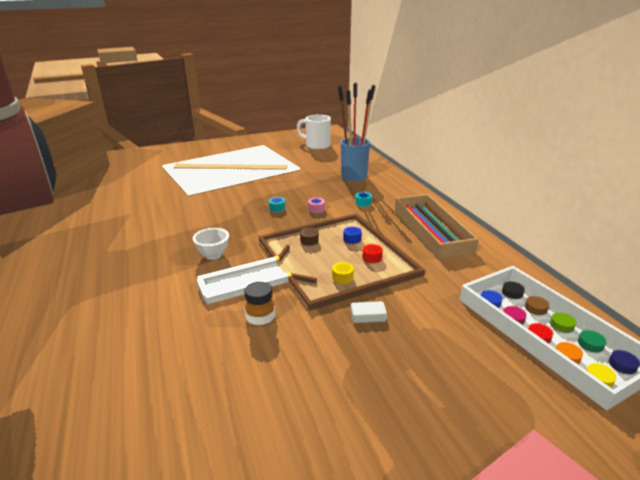

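Top view: yellow (359,238), red (332,191), blue (283,196) and brown (266,248) lie in the tray. The gate is near (318,299) and the slot end near (328,400), towards the robot. The teal and pink rings and the paint box are decoys outside the tray.

```bash
cat > h.py <<'E'
import numpy as np,cv2
from cell import read_state,cams,recognise,silhouettes
def ray(p,u,v,z):
    K,R,t=map(np.array,(p["K"],p["R"],p["t"]));C=-R.T@t
    d=R.T@np.linalg.inv(K)@np.array([u,v,1.]);return C+d*(z-C[2])/d[2]
def proj(p,X):
    K,R,t=map(np.array,(p["K"],p["R"],p["t"]));c=K@(R@np.array(X)+t);return c[:2]/c[2]
def world(p,a): return np.array(p["R"]).T@(np.array(a)-np.array(p["t"]))
E
python3 - <<'E'
from h import *
np.set_printoptions(precision=4,suppress=True)
for n in("top","side"):
    p=cams.snapshot(n)
    for th in("tray","gate","slot_end","yellow","red","blue","brown","ink","cup","eraser"):
        for r in recognise(p,th)[:3]:
            w=world(p,r["at"]);print(n,th,round(r["conf"],2),w,proj(p,w))
p=cams.snapshot("top")
cv2.imwrite("pics/topz.png",cv2.resize(p["image"][150:415,220:410],None,fx=2.26*1.3,fy=2.26,interpolation=cv2.INTER_CUBIC)) if 0 else cv2.imwrite("pics/topz.png",cv2.resize(p["image"][150:345,220:410],None,fx=3,fy=3,interpolation=cv2.INTER_CUBIC))
cv2.imwrite("pics/topz2.png",cv2.resize(p["image"][260:415,220:430],None,fx=3,fy=3,interpolation=cv2.INTER_CUBIC))
E
```

```text
top tray 0.7 [0.6184 0.0153 0.0046] [316.3144 254.335 ]
top tray 0.65 [ 0.6358 -0.1427  0.0166] [425.5874 240.1345]
top gate 0.81 [0.6243 0.0188 0.0111] [313.8273 249.4551]
top slot_end 0.94 [0.6218 0.0186 0.0082] [313.9742 251.5632]
top yellow 0.89 [ 0.6332 -0.0422  0.0267] [356.6411 240.8105]
top red 0.71 [ 0.7019 -0.0088  0.0242] [332.4288 195.4417]
top blue 0.98 [0.6111 0.2534 0.018 ] [149.7734 258.651 ]
top blue 0.86 [0.6999 0.0667 0.0242] [280.6304 197.1252]
top blue 0.83 [0.7937 0.2044 0.0182] [190.2777 139.6495]
top ink 0.61 [ 0.4919 -0.0849  0.0533] [393.4588 341.3012]
top cup 0.95 [0.4469 0.1126 0.0232] [244.9221 376.9917]
top eraser 0.58 [ 0.6339 -0.1428  0.0173] [425.8928 241.3108]
top eraser 0.54 [ 0.4913 -0.088   0.052 ] [395.6951 341.8205]
side tray 0.97 [0.6134 0.0081 0.005 ] [316.2977 264.0002]
side gate 0.76 [0.6143 0.0048 0.0053] [317.4602 264.7713]
side slot_end 0.95 [0.6149 0.0033 0.004 ] [318.038 265.762]
side yellow 0.57 [ 0.639  -0.0521  0.0271] [343.6799 268.5834]
side red 0.73 [ 0.7047 -0.0199  0.0177] [371.0739 255.9832]
side red 0.63 [0.6124 0.0027 0.0054] [316.8405 265.5374]
side blue 0.86 [0.7017 0.0543 0.0239] [352.2201 233.5789]
side blue 0.69 [0.7898 0.1949 0.0175] [362.8857 199.3309]
side blue 0.58 [0.688  0.2086 0.0191] [316.7199 203.4069]
side brown 0.65 [0.6231 0.0766 0.0218] [308.4089 236.4714]
side ink 0.89 [ 0.4848 -0.1054  0.0339] [259.2316 305.1162]
side cup 0.93 [0.4538 0.1132 0.028 ] [213.2522 240.6151]
side eraser 0.89 [ 0.6337 -0.1549  0.0165] [367.8504 312.1227]
```

View pics/topz.png

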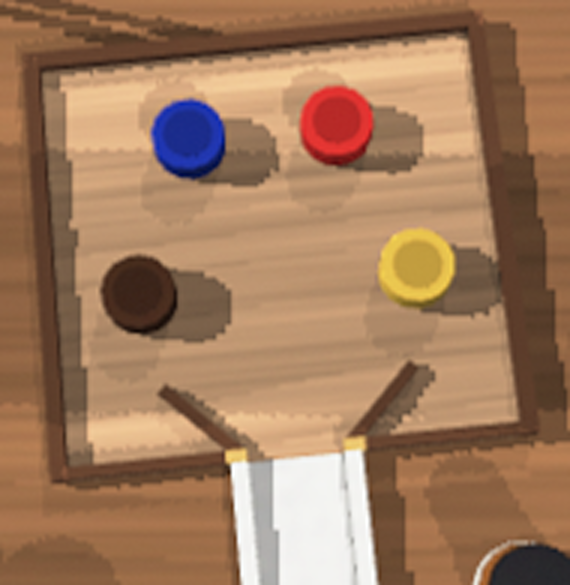

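View pics/topz2.png

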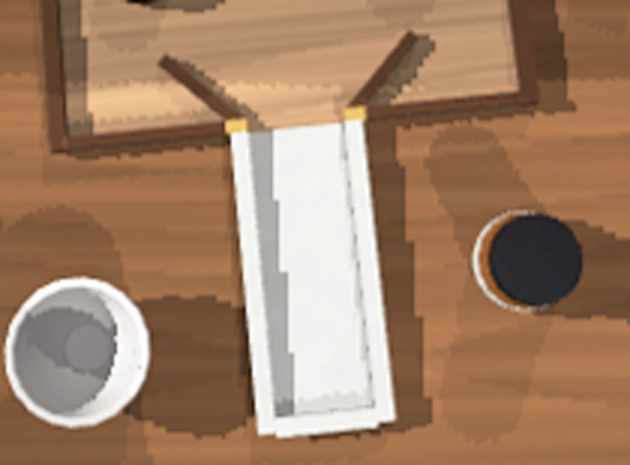

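```bash
python3 - <<'E'
from h import *
from scipy.optimize import least_squares
np.set_printoptions(precision=4,suppress=True)
p=cams.snapshot("top");q=cams.snapshot("side")
z=.013
P=[((-.206,-.108),(42,71,150)),((-.206,.108),(468,36,150)),((0,-.031),(231,132,260)),((0,.031),(366,122,260)),((.138,-.031),(262,434,260)),((.138,.031),(395,418,260))]
uv=[((u+.5)/3-.5+220,(v+.5)/3-.5+o) for _,(u,v,o) in P]
W=np.array([ray(p,u,v,z)[:2] for u,v in uv]);L=np.array([a for a,_ in P])
def T(s,l):
    c,n=np.cos(s[2]),np.sin(s[2]);return np.atleast_2d(l)@np.array([[c,n],[-n,c]])+s[:2]
r=least_squares(lambda s:(T(s,L)-W).ravel(),[.53,.01,3.1])
s=r.x;print(s,(T(s,L)-W)*1000)
im=p["image"].copy();im2=q["image"].copy()
def cake(pp,name):
    hsv=cv2.cvtColor(pp["image"],cv2.COLOR_BGR2HSV)
    lo,hi={"yellow":((20,150,90),(32,255,255)),"red":((0,210,120),(4,255,255)),"blue":((112,180,50),(128,255,255)),"brown":((0,60,10),(20,255,62))}[name]
    return cv2.inRange(hsv,lo,hi)
inv=lambda w:(np.array(w)[:2]-s[:2])@np.array([[np.cos(s[2]),-np.sin(s[2])],[np.sin(s[2]),np.cos(s[2])]])
for pp,img,boxes in((p,im,{"yellow":(359,238),"red":(332,191),"blue":(283,196),"brown":(266,248)}),(q,im2,{"yellow":(343,271),"red":(372,253),"blue":(352,235),"brown":(309,236)})):
  for n,(u,v) in boxes.items():
    m=cake(pp,n);m2=np.zeros_like(m);m2[v-16:v+17,u-16:u+17]=m[v-16:v+17,u-16:u+17]
    M=cv2.moments(m2,True)
    if M["m00"]==0: print(n,"none");continue
    c=(M["m10"]/M["m00"],M["m01"]/M["m00"]);w=ray(pp,*c,.017 if pp is p else .015);print(n,M["m00"],c,w,"tray mm",inv(w)*1000)
  for l in [(-.206,-.108),(-.206,.108),(0,-.108),(0,.108),(0,-.023),(0,.023),(.13,-.023),(.13,.023),(-.038,.06),(-.038,-.06)]:
    g=T(s,l)[0];x=proj(pp,[*g,.013]);cv2.circle(img,tuple(int(round(a)) for a in x),2,(0,255,0),1)
cv2.imwrite("pics/ov1.png",cv2.resize(im[150:415,220:430],None,fx=2.2,fy=2.2));cv2.imwrite("pics/ov2.png",cv2.resize(im2[180:340,180:440],None,fx=3,fy=3))
for n,l in(("cup",0),):pass
E
```

```text
[0.5479 0.0121 3.2348] [[ 1.6596  0.5673]
 [ 4.7182 -1.2641]
 [-0.9567 -0.5514]
 [ 0.5647  1.2917]
 [-2.6389  0.827 ]
 [-3.347  -0.8705]]
yellow 521.0 (358.404990403071, 238.93090211132437) [ 0.6382 -0.0457  0.017 ] tray mm [-84.5241  65.8782]
red 1.0 (341.0, 198.0) [ 0.7002 -0.0216  0.017 ] tray mm [-148.5144   47.7163]
blue 468.0 (282.69871794871796, 195.93376068376068) [0.704  0.0642 0.017 ] tray mm [-160.2893  -37.3859]
brown 257.0 (266.74708171206225, 248.69649805447472) [0.6247 0.0865 0.017 ] tray mm [-83.4079 -66.9612]
yellow 433.0 (342.5219399538106, 272.4526558891455) [ 0.6401 -0.0455  0.015 ] tray mm [-86.4429  65.8443]
red 275.0 (372.08, 253.01454545454544) [ 0.7127 -0.0077  0.015 ] tray mm [-162.2735   35.0227]
blue 211.0 (351.8909952606635, 234.84834123222748) [0.7059 0.0645 0.015 ] tray mm [-162.1587  -37.48  ]
brown 99.0 (308.5656565656566, 240.33333333333334) [0.6224 0.0741 0.015 ] tray mm [-79.9718 -54.8464]
```

View pics/ov1.png

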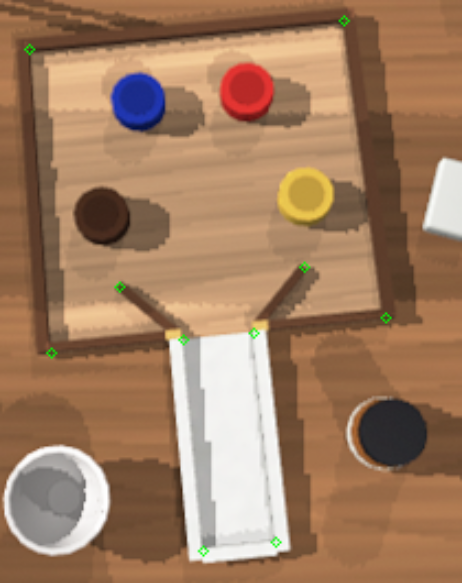

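View pics/ov2.png

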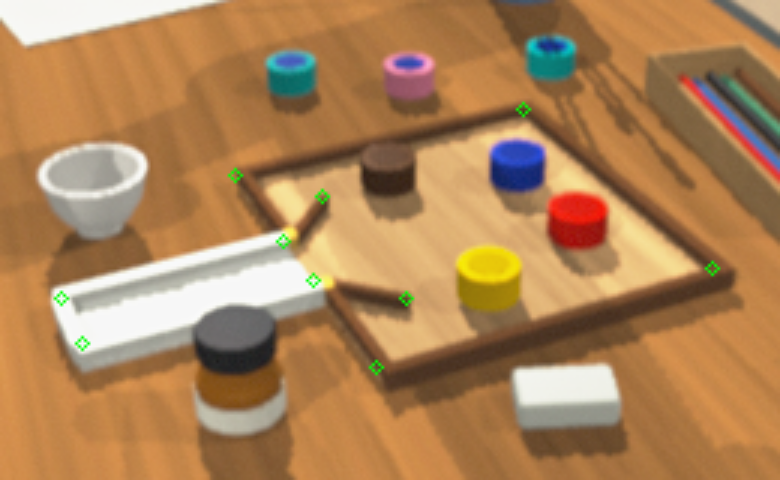

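```bash
cat >> h.py <<'E'
def det(pp,n,box):
    hsv=cv2.cvtColor(pp["image"],cv2.COLOR_BGR2HSV)
    if n=="red": m=cv2.inRange(hsv,(0,215,90),(5,255,255))|cv2.inRange(hsv,(174,215,90),(180,255,255))
    elif n=="yellow": m=cv2.inRange(hsv,(20,150,90),(32,255,255))
    elif n=="blue": m=cv2.inRange(hsv,(112,180,50),(128,255,255))
    else: m=cv2.inRange(hsv,(0,60,10),(20,255,62))
    k=np.zeros_like(m);x0,y0,x1,y1=box;k[y0:y1,x0:x1]=255;m&=k
    nn,_,st,c=cv2.connectedComponentsWithStats(m)
    if nn<2:return None
    i=1+np.argmax(st[1:,4]);return c[i],st[i,4]
E
python3 - <<'E'
from h import *
from scipy.optimize import least_squares
np.set_printoptions(precision=4,suppress=True)
p=cams.snapshot("top");q=cams.snapshot("side")
L=np.array([(0,-.031),(0,.031),(.138,-.031),(.138,.031)])
z=.013
c1=[(231,132),(366,122),(262,434),(395,418)]
A=[((u+.5)/3-.5+220,(v+.5)/3-.5+260) for u,v in c1]
def T(s,l):
    c,n=np.cos(s[2]),np.sin(s[2]);return np.atleast_2d(l)@np.array([[c,n],[-n,c]])+s[:2]
W=np.array([ray(p,u,v,z)[:2] for u,v in A])
s=least_squares(lambda s:(T(s,L)-W).ravel(),[.53,.01,3.1]).x
print(s,(T(s,L)-W)*1000)
inv=lambda w:(np.array(w)[:2]-s[:2])@np.array([[np.cos(s[2]),-np.sin(s[2])],[np.sin(s[2]),np.cos(s[2])]])
for n in("yellow","red","blue","brown"):
    a=det(p,n,(235,160,390,300));b=det(q,n,(260,217,420,300))
    for pp,r in((p,a),(q,b)):
        if r: w=ray(pp,*r[0],.017);print(n,r,w,inv(w)*1000)
for n,w in(("ink",(.488,-.098)),("cup",(.45,.113)),("eraser",(.634,-.148))):print(n,inv(w)*1000)
E
```

```text
[0.5495 0.0117 3.2328] [[ 0.7097 -0.8528]
 [ 2.1118  0.9793]
 [-0.9971  0.791 ]
 [-1.8244 -0.9175]]
yellow (array([358.4272, 238.9349]), np.int32(522)) [ 0.6382 -0.0457  0.017 ] [-83.0701  65.294 ]
yellow (array([342.4733, 272.4316]), np.int32(431)) [ 0.6388 -0.0481  0.017 ] [-83.5262  67.7085]
red (array([372.0842, 253.0696]), np.int32(273)) [ 0.7111 -0.0108  0.017 ] [-158.9003   37.1338]
blue (array([282.6987, 195.9338]), np.int32(468)) [0.704  0.0642 0.017 ] [-158.6447  -38.1475]
blue (array([351.9437, 234.939 ]), np.int32(213)) [0.7043 0.0609 0.017 ] [-158.656   -34.8485]
brown (array([265.3939, 246.4141]), np.int32(198)) [0.6281 0.0885 0.017 ] [-85.2472 -69.2576]
brown (array([308.48, 240.3 ]), np.int32(100)) [0.6212 0.071  0.017 ] [-76.8044 -52.5025]
ink [ 71.24   103.6899]
cup [  89.8562 -109.8949]
eraser [-69.5968 166.785 ]
```

```bash
python3 -m jog '[{"dx":0.031,"dy":0.036,"az":-0.12,"grip":0.022},{"dx":0.031,"dy":0.036,"az":-0.12,"grip":0.022},{"dx":0.031,"dy":0.036,"az":-0.12,"grip":0.022},{"dx":0.031,"dy":0.036,"az":-0.12,"grip":0.022},{"dx":0.031,"dy":0.036,"az":-0.12,"grip":0.022},{"dx":0.031,"dy":0.036,"az":-0.12,"grip":0.022},{"dx":0.031,"dy":0.036,"az":-0.12,"grip":0.022},{"dx":0.031,"dy":0.036,"az":-0.12,"grip":0.022}]' 20
```

```text
invalid input
```

```bash
python3 -m jog '[{"ax":0,"ay":0,"az":-0.12,"dx":0.031,"dy":0.036,"dz":0,"grip":0.022},{"ax":0,"ay":0,"az":-0.12,"dx":0.031,"dy":0.036,"dz":0,"grip":0.022},{"ax":0,"ay":0,"az":-0.12,"dx":0.031,"dy":0.036,"dz":0,"grip":0.022},{"ax":0,"ay":0,"az":-0.12,"dx":0.031,"dy":0.036,"dz":0,"grip":0.022}]' 20
```

```text
clock: 1.85
eef_pos: [0.342, -0.4412, 0.1949]
eef_rot: [0.001, 0.997, -0.075, -0.0]
ft_force: [0.3, -0.4, -0.4]
width: 0.0282
```

```bash
python3 -m jog '[{"ax":0,"ay":0,"az":-0.115,"dx":0.031,"dy":0.036,"dz":0,"grip":0.022},{"ax":0,"ay":0,"az":-0.115,"dx":0.031,"dy":0.036,"dz":0,"grip":0.022},{"ax":0,"ay":0,"az":-0.115,"dx":0.031,"dy":0.036,"dz":0,"grip":0.022},{"ax":0,"ay":0,"az":-0.115,"dx":0.031,"dy":0.036,"dz":0,"grip":0.022},{"ax":0,"ay":0,"az":-0.115,"dx":0.031,"dy":0.036,"dz":0,"grip":0.022},{"ax":0,"ay":0,"az":-0.115,"dx":0.031,"dy":0.036,"dz":0,"grip":0.022},{"ax":0,"ay":0,"az":-0.115,"dx":0.031,"dy":0.036,"dz":0,"grip":0.022},{"ax":0,"ay":0,"az":-0.115,"dx":0.031,"dy":0.036,"dz":0,"grip":0.022}]' 20
```

```text
clock: 2.65
eef_pos: [0.5985, -0.1399, 0.1971]
eef_rot: [0.002, 0.849, -0.528, 0.002]
ft_force: [1.0, -0.8, -0.1]
width: 0.0215
```

```bash
python3 -m jog '[{"ax":0,"ay":0,"az":0,"dx":0.031,"dy":0.036,"dz":0,"grip":0.022},{"ax":0,"ay":0,"az":0,"dx":0.031,"dy":0.036,"dz":-0.02,"grip":0.022},{"ax":0,"ay":0,"az":0,"dx":0,"dy":0,"dz":-0.04,"grip":0.022},{"ax":0,"ay":0,"az":0,"dx":0,"dy":0,"dz":-0.04,"grip":0.022},{"ax":0,"ay":0,"az":0,"dx":0,"dy":0,"dz":-0.02,"grip":0.022},{"ax":0,"ay":0,"az":0,"dx":0,"dy":0,"dz":0,"grip":0.022}]' 20
```

```text
clock: 3.25
eef_pos: [0.6656, -0.0594, 0.0774]
eef_rot: [0.0, 0.852, -0.524, 0.005]
ft_force: [-0.8, 0.1, -0.4]
width: 0.0217
```

```bash
python3 -m jog '[{"ax":0,"ay":0,"az":0.02,"dx":-0.011,"dy":-0.018,"dz":0,"grip":0.022},{"ax":0,"ay":0,"az":0,"dx":0,"dy":0,"dz":-0.03,"grip":0.022},{"ax":0,"ay":0,"az":0,"dx":0,"dy":0,"dz":0,"grip":0.022}]' 20
python3 - <<'E'
from h import *
s=read_state();print(s["eef_pos"],s["eef_rot"])
for n in("top","side"):
    p=cams.snapshot(n);b=(210,140,420,420) if n=="top" else (180,180,440,340)
    im=p["image"][b[1]:b[3],b[0]:b[2]];cv2.imwrite(f"pics/a_{n}.png",cv2.resize(im,None,fx=2,fy=2))
    c=proj(p,s["eef_pos"]);print(n,(c-b[:2])*2)
E
```

```text
clock: 3.55
eef_pos: [0.6558, -0.0782, 0.0497]
eef_rot: [-0.0, 0.857, -0.515, 0.007]
ft_force: [-1.3, -0.1, -1.6]
width: 0.022
[ 0.65580341 -0.07819274  0.04971541] [-3.19129394e-04  8.57113426e-01 -5.15084429e-01  6.67111785e-03]
top [346.82673192 162.10202338]
side [360.78247015 166.29416706]
```

View pics/a_top.png

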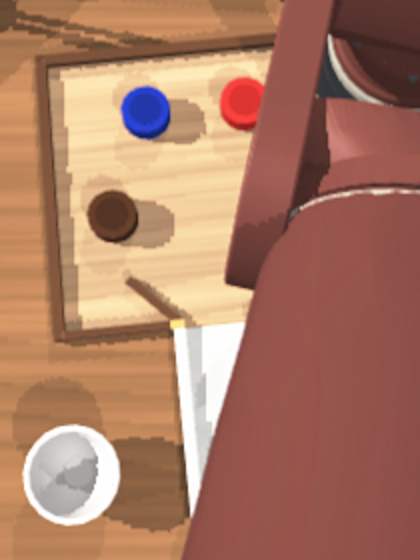

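View pics/a_side.png

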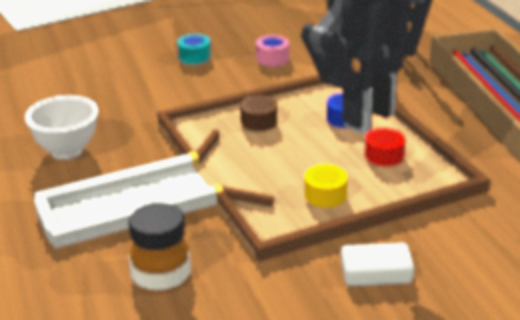

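```bash
python3 - <<'E'
from h import *
s=read_state();print(s["eef_pos"],s["width"])
p=cams.snapshot("side")
im=p["image"].copy();c=proj(p,s["eef_pos"]);c2=proj(p,s["eef_pos"]+[0,0,.05]);c0=proj(p,s["eef_pos"]-[0,0,.05])
im=cv2.resize(im[120:300,300:460],None,fx=3.3,fy=3.3,interpolation=cv2.INTER_CUBIC)
for a,k in((c,(0,255,0)),(c2,(255,0,255)),(c0,(255,255,0))):cv2.circle(im,tuple(((a-[300,120])*3.3).astype(int)),4,k,-1)
cv2.imwrite("pics/b.png",im)
E
```

```text
[ 0.65990032 -0.07897448  0.0551846 ] 0.02221066675859858
```

View pics/b.png

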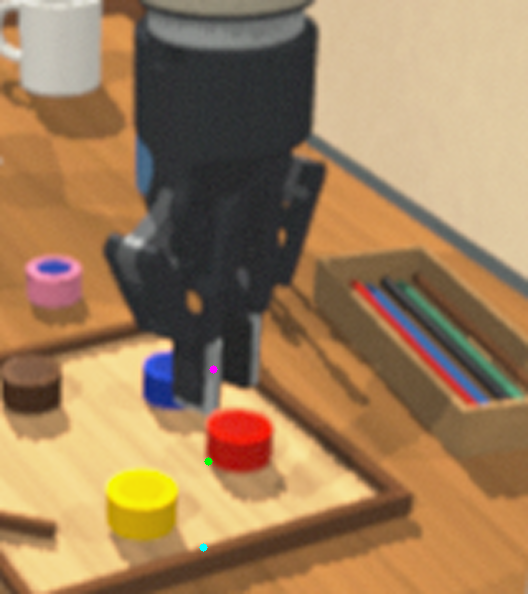

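```bash
python3 - <<'E'
from h import *
np.set_printoptions(precision=4,suppress=True)
for i in range(3):
    s=read_state();print(s["clock"],s["eef_pos"],s["joint_positions"],s["joint_velocities"])
p=cams.snapshot("side")
print(-p["R"].T@p["t"])
for z in(.03,.055,.08):print(z,ray(p,300+217/3.3,120+398/3.3,z))
E
```

```text
3.7 [ 0.6605 -0.0789  0.0559] [-0.229   0.2451  1.6408 -0.0038  1.232   2.4247] [ 0.0053 -0.0056 -0.0072  0.     -0.0036  0.0005]
3.7 [ 0.6605 -0.0789  0.0559] [-0.229   0.2451  1.6408 -0.0038  1.232   2.4247] [ 0.0053 -0.0056 -0.0072  0.     -0.0036  0.0005]
3.7 [ 0.6605 -0.0789  0.0559] [-0.229   0.2451  1.6408 -0.0038  1.232   2.4247] [ 0.0053 -0.0056 -0.0072  0.     -0.0036  0.0005]
[ 0.3832 -0.6274  0.4473]
0.03 [0.7093 0.0126 0.03  ]
0.055 [ 0.6898 -0.0257  0.055 ]
0.08 [ 0.6702 -0.0641  0.08  ]
```

```bash
python3 -m jog '[{"ax":0,"ay":0,"az":0,"dx":-0.006,"dy":0.002,"dz":-0.01,"grip":0.022},{"ax":0,"ay":0,"az":0,"dx":0,"dy":0,"dz":-0.01,"grip":0.022},{"ax":0,"ay":0,"az":0,"dx":0,"dy":0,"dz":0,"grip":0.022},{"ax":0,"ay":0,"az":0,"dx":0,"dy":0,"dz":0,"grip":0.022}]' 20
cat > look.py <<'E'
import sys
from h import *
s=read_state();print(s["clock"],s["eef_pos"],s["eef_rot"],s["ft_force"],s["width"])
p=cams.snapshot("side");im=p["image"].copy()
im=cv2.resize(im[180:340,180:440],None,fx=3,fy=3,interpolation=cv2.INTER_CUBIC)
c=proj(p,s["eef_pos"]);cv2.circle(im,tuple(((c-[180,180])*3).astype(int)),3,(0,255,0),-1)
cv2.imwrite("pics/%s.png"%sys.argv[1],im)
E
python3 look.py c1
```

```text
clock: 4.15
eef_pos: [0.6563, -0.0766, 0.0384]
eef_rot: [-0.003, 0.857, -0.514, 0.015]
ft_force: [-0.4, 0.1, 0.3]
width: 0.0221
4.15 [ 0.65633606 -0.07660109  0.03843127] [-0.00288097  0.85740427 -0.51442838  0.01459675] [-0.3765043   0.09333148  0.3468522 ] 0.02213789876017287
```

View pics/c1.png

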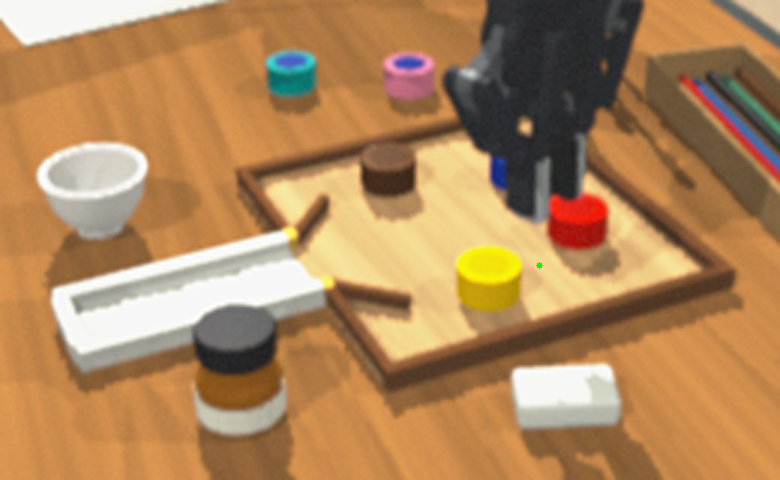

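```bash
python3 -m jog '[{"ax":0,"ay":0,"az":0,"dx":-0.002,"dy":0,"dz":-0.008,"grip":0.022},{"ax":0,"ay":0,"az":0,"dx":0,"dy":0,"dz":-0.007,"grip":0.022},{"ax":0,"ay":0,"az":0,"dx":0,"dy":0,"dz":0,"grip":0.022}]' 20
python3 look.py c2
python3 - <<'E'
from h import *
np.set_printoptions(precision=4,suppress=True)
p=cams.snapshot("side")
for z in(.038,.055,.07):print(z,ray(p,363.3,248.3,z))
E
```

```text
clock: 4.5
eef_pos: [0.654, -0.0766, 0.0221]
eef_rot: [-0.003, 0.857, -0.514, 0.014]
ft_force: [0.8, -1.2, -0.9]
width: 0.0217
4.5 [ 0.65404085 -0.07656047  0.02207472] [-0.00281908  0.85741144 -0.51442101  0.01444668] [ 0.76547656 -1.22689343 -0.90581084] 0.02174082041091911
0.038 [ 0.688  -0.0217  0.038 ]
0.055 [ 0.6753 -0.0468  0.055 ]
0.07 [ 0.6641 -0.069   0.07  ]
```

View pics/c2.png

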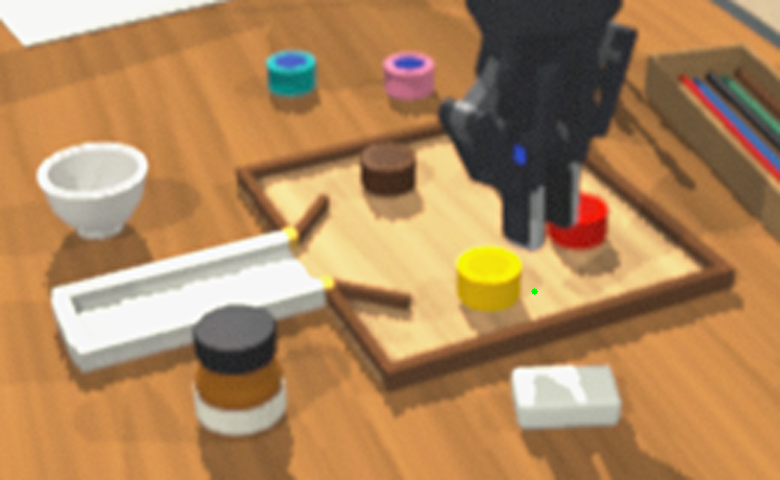

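```bash
python3 -m jog '[{"ax":0,"ay":0.015,"az":0,"dx":0,"dy":0,"dz":-0.004,"grip":0.022},{"ax":0,"ay":0,"az":0,"dx":0,"dy":0,"dz":-0.003,"grip":0.022},{"ax":0,"ay":0,"az":0,"dx":0,"dy":0,"dz":0,"grip":0.022}]' 20
python3 look.py c3
```

```text
clock: 4.9
eef_pos: [0.6553, -0.0769, 0.0161]
eef_rot: [0.001, 0.857, -0.514, 0.009]
ft_force: [0.4, -0.9, -0.5]
width: 0.0222
4.9 [ 0.65529678 -0.07685282  0.01610265] [ 0.00097677  0.85748985 -0.51442717  0.00865367] [ 0.36935879 -0.85681278 -0.47941674] 0.02216508511001911
```

View pics/c3.png

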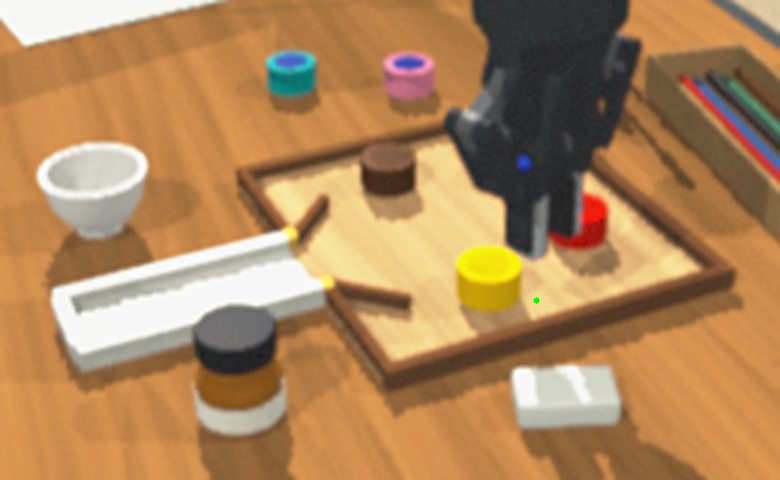

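```bash
python3 - <<'E'
from h import *
p=cams.snapshot("side")
for e,uv in(((.6563,-.0766,.0384),(363.3,248.3)),((.654,-.0766,.022),(361,257.7)),((.6553,-.0769,.0161),(362,261.7))):
    d=[(np.linalg.norm(proj(p,np.array(e)+[0,0,k])-uv),k,proj(p,np.array(e)+[0,0,k])-uv) for k in np.arange(0,.05,.001)]
    print(min(d,key=lambda a:a[0]))
E
```

```text
(np.float64(2.346841669582789), np.float64(0.038), array([-2.33492646, -0.23618691]))
(np.float64(1.8523086741195547), np.float64(0.037), array([-1.8452464,  0.1615956]))
(np.float64(2.1938568756326617), np.float64(0.036000000000000004), array([-2.18589501, -0.1867378 ]))
```

```bash
python3 -m jog '[{"ax":0,"ay":0,"az":0,"dx":0,"dy":0,"dz":-0.005,"grip":0.022},{"ax":0,"ay":0,"az":0,"dx":0,"dy":0,"dz":-0.004,"grip":0.022},{"ax":0,"ay":0,"az":0,"dx":0,"dy":0,"dz":0,"grip":0.022}]' 20
python3 look.py c4
```

```text
clock: 5.3
eef_pos: [0.6557, -0.077, 0.0072]
eef_rot: [0.001, 0.857, -0.514, 0.009]
ft_force: [-0.1, -0.5, 0.0]
width: 0.0223
5.3 [ 0.65570488 -0.07697051  0.00717019] [ 7.66822812e-04  8.57475431e-01 -5.14440484e-01  9.28904368e-03] [-0.13664623 -0.5158198   0.03190507] 0.02233328865779859
```

View pics/c4.png

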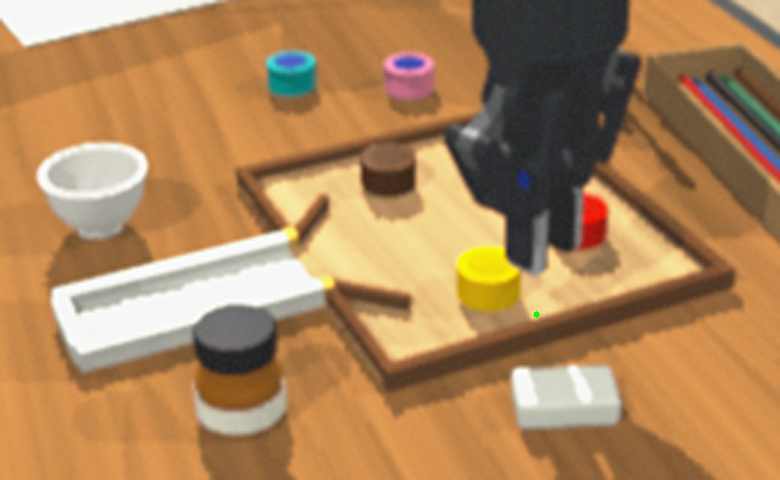

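```bash
python3 -m jog '[{"ax":0,"ay":0,"az":0,"dx":0,"dy":0,"dz":-0.006,"grip":0.022},{"ax":0,"ay":0,"az":0,"dx":0,"dy":0,"dz":-0.006,"grip":0.022},{"ax":0,"ay":0,"az":0,"dx":0,"dy":0,"dz":0,"grip":0.022}]' 20
python3 look.py c5
```

```text
clock: 5.65
eef_pos: [0.6558, -0.077, -0.0056]
eef_rot: [0.001, 0.857, -0.514, 0.009]
ft_force: [-0.3, -1.1, -0.6]
width: 0.0221
5.65 [ 0.65578938 -0.07699963 -0.00555044] [ 6.99138028e-04  8.57453964e-01 -5.14473174e-01  9.46383678e-03] [-0.29091294 -1.09090092 -0.61205965] 0.022097330752907544
```

View pics/c5.png

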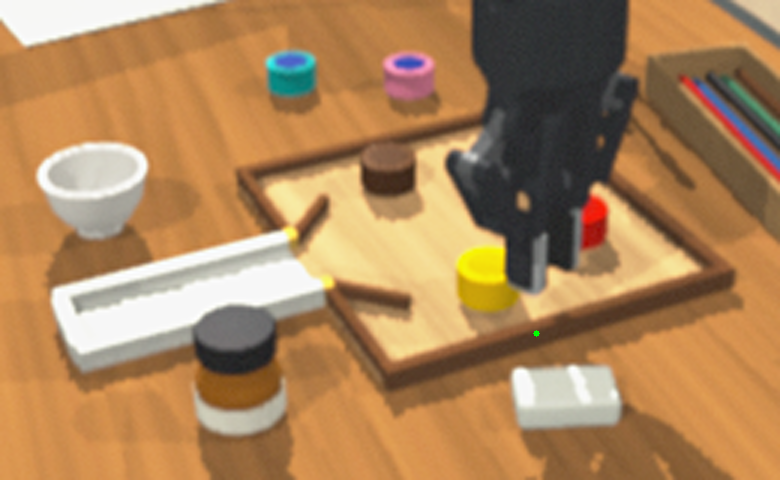

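```bash
python3 -m jog '[{"ax":0,"ay":0,"az":0,"dx":0,"dy":0,"dz":-0.004,"grip":0.022},{"ax":0,"ay":0,"az":0,"dx":0,"dy":0,"dz":-0.004,"grip":0.022},{"ax":0,"ay":0,"az":0,"dx":0,"dy":0,"dz":0,"grip":0.022}]' 20
cat > look.py <<'E'
import sys
from h import *
s=read_state();print(s["clock"],s["eef_pos"],s["eef_rot"],s["ft_force"],s["width"])
p=cams.snapshot("side");im=p["image"].copy()
a=[int(x) for x in sys.argv[2:]] or [180,180,440,340]
f=780/(a[2]-a[0])
im=cv2.resize(im[a[1]:a[3],a[0]:a[2]],None,fx=f,fy=f,interpolation=cv2.INTER_CUBIC)
cv2.imwrite("pics/%s.png"%sys.argv[1],im)
E
python3 look.py c6 310 200 430 290
```

```text
clock: 6.0
eef_pos: [0.6562, -0.0771, -0.0136]
eef_rot: [0.001, 0.857, -0.514, 0.01]
ft_force: [0.2, 0.7, -1.6]
width: 0.0219
6.0 [ 0.65621304 -0.077065   -0.01364388] [ 5.63659652e-04  8.57467183e-01 -5.14443716e-01  9.86792714e-03] [ 0.22752729  0.6785553  -1.59231498] 0.021870705823920297
```

View pics/c6.png

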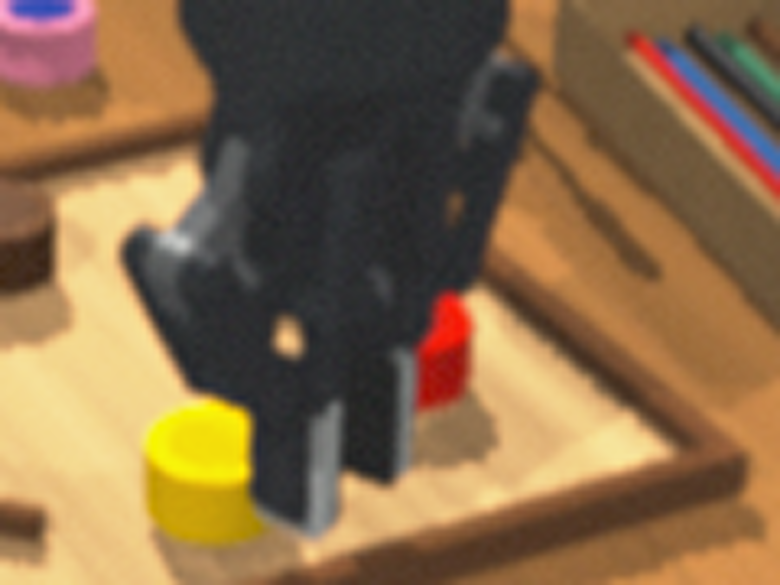

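```bash
python3 -m jog '[{"ax":0,"ay":0.01,"az":0,"dx":0,"dy":0,"dz":0.03,"grip":0.022},{"ax":0,"ay":0,"az":0,"dx":-0.002,"dy":0.03,"dz":0,"grip":0.022},{"ax":0,"ay":0,"az":0,"dx":-0.002,"dy":0.03,"dz":0,"grip":0.022},{"ax":0,"ay":0,"az":0,"dx":-0.002,"dy":0.03,"dz":0,"grip":0.022},{"ax":0,"ay":0,"az":0,"dx":-0.002,"dy":0.006,"dz":0,"grip":0.022},{"ax":0,"ay":0,"az":0,"dx":0,"dy":0,"dz":-0.02,"grip":0.022},{"ax":0,"ay":0,"az":0,"dx":0,"dy":0,"dz":0,"grip":0.022},{"ax":0,"ay":0,"az":0,"dx":0,"dy":0,"dz":0,"grip":0.022}]' 20
python3 look.py d1 260 180 420 290
```

```text
clock: 6.85
eef_pos: [0.6501, 0.0202, 0.0002]
eef_rot: [0.002, 0.857, -0.515, 0.008]
ft_force: [0.7, -1.2, -0.3]
width: 0.0218
6.85 [6.50129678e-01 2.02418336e-02 1.53362633e-04] [ 0.00240429  0.85705844 -0.51515169  0.00798613] [ 0.67494329 -1.17975912 -0.32134642] 0.021849094367419306
```

View pics/d1.png

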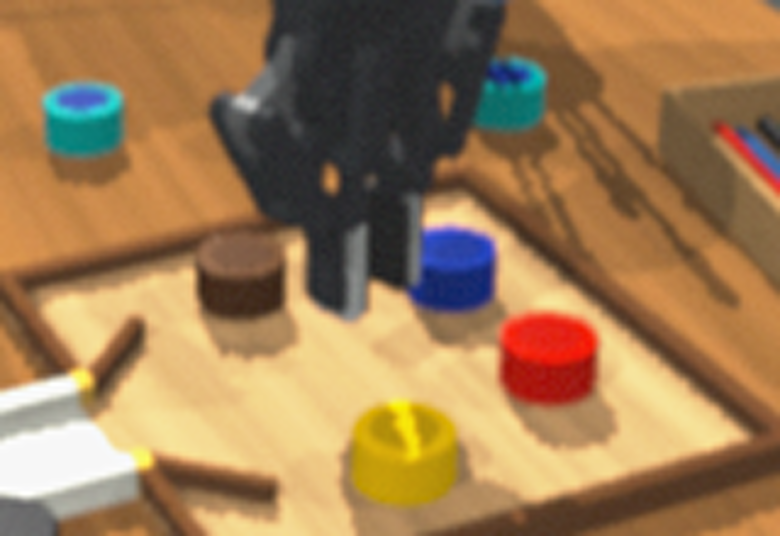

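```bash
python3 -m jog '[{"ax":0,"ay":0,"az":0,"dx":-0.001,"dy":0,"dz":-0.006,"grip":0.022},{"ax":0,"ay":0,"az":0,"dx":0,"dy":0,"dz":-0.006,"grip":0.022},{"ax":0,"ay":0,"az":0,"dx":0,"dy":0,"dz":-0.004,"grip":0.022},{"ax":0,"ay":0,"az":0,"dx":0,"dy":0,"dz":0,"grip":0.022}]' 20
python3 look.py d2 260 180 420 290
```

```text
clock: 7.3
eef_pos: [0.6496, 0.0183, -0.016]
eef_rot: [0.002, 0.856, -0.516, 0.009]
ft_force: [-0.3, 0.3, 0.7]
width: 0.022
7.3 [ 0.64955716  0.01832636 -0.01597903] [ 0.00231781  0.85643228 -0.516184    0.00851205] [-0.32550212  0.33303955  0.69489044] 0.022038485401587322
```

View pics/d2.png

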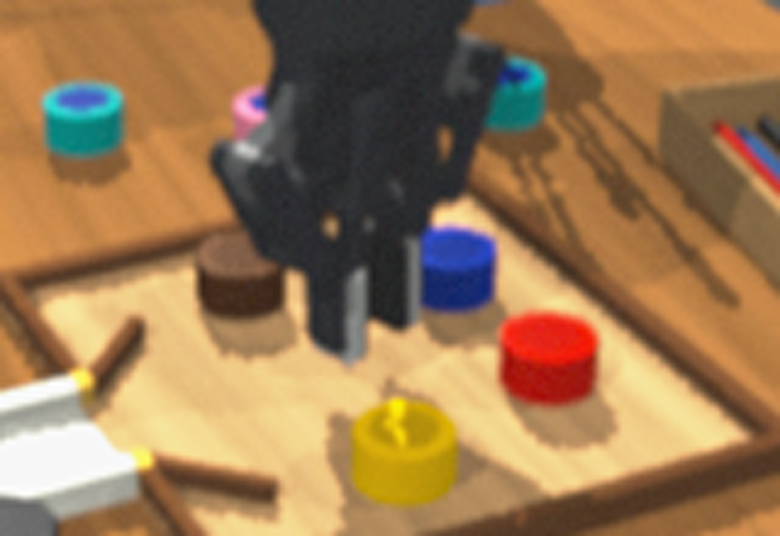

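```bash
python3 -m jog '[{"ax":0,"ay":0,"az":0,"dx":0,"dy":0.001,"dz":-0.004,"grip":0.022},{"ax":0,"ay":0,"az":0,"dx":0,"dy":0,"dz":-0.003,"grip":0.022},{"ax":0,"ay":0,"az":0,"dx":0,"dy":0,"dz":0,"grip":0.022}]' 20
python3 -m jog '[{"ax":0,"ay":0,"az":0,"dx":0,"dy":0,"dz":-0.003,"grip":0.022},{"ax":0,"ay":0,"az":0,"dx":0,"dy":0,"dz":0,"grip":0.022}]' 20
python3 look.py d3 260 180 420 290
```

```text
clock: 7.65
eef_pos: [0.6501, 0.0194, -0.023]
eef_rot: [0.002, 0.856, -0.516, 0.009]
ft_force: [-0.1, -0.0, 0.8]
width: 0.022
clock: 7.85
eef_pos: [0.6501, 0.0194, -0.0262]
eef_rot: [0.002, 0.856, -0.516, 0.009]
ft_force: [-0.3, 0.2, -1.3]
width: 0.022
7.85 [ 0.6501091   0.01944062 -0.02621647] [ 0.00209014  0.85646206 -0.51612757  0.00898342] [-0.29428925  0.23891015 -1.33219131] 0.02197237293876932
```

View pics/d3.png

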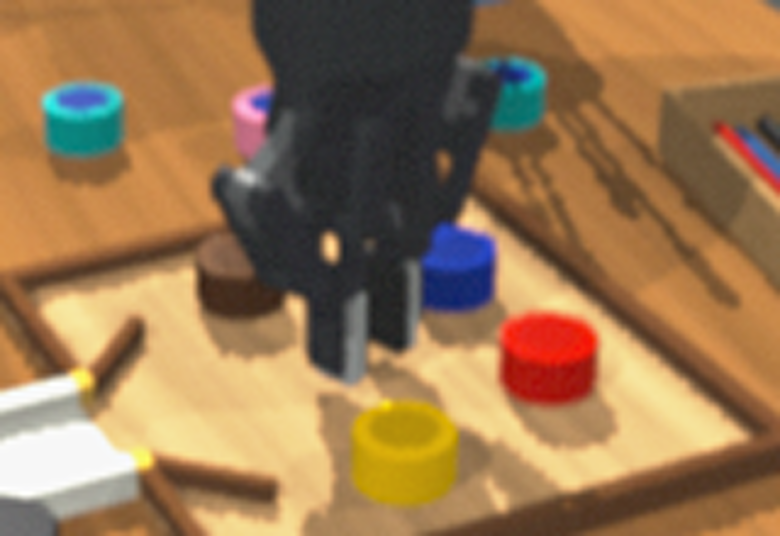

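```bash
python3 -m jog '[{"ax":0,"ay":0,"az":0,"dx":0,"dy":0,"dz":-0.003,"grip":0.022},{"ax":0,"ay":0,"az":0,"dx":0,"dy":0,"dz":0,"grip":0.022}]' 20
python3 -m jog '[{"ax":0,"ay":0,"az":0,"dx":0,"dy":0,"dz":-0.002,"grip":0.022},{"ax":0,"ay":0,"az":0,"dx":0,"dy":0,"dz":0,"grip":0.022}]' 20
```

```text
clock: 8.1
eef_pos: [0.6506, 0.0194, -0.0289]
eef_rot: [0.002, 0.856, -0.516, 0.009]
ft_force: [0.3, 0.7, 0.2]
width: 0.022
clock: 8.3
eef_pos: [0.651, 0.0194, -0.0307]
eef_rot: [0.002, 0.856, -0.516, 0.01]
ft_force: [0.3, 0.7, 0.6]
width: 0.0221
```

```bash
python3 -m jog '[{"ax":0,"ay":0,"az":0,"dx":0,"dy":0,"dz":-0.002,"grip":0.022},{"ax":0,"ay":0,"az":0,"dx":0,"dy":0,"dz":0,"grip":0.022}]' 20
python3 -m jog '[{"ax":0,"ay":0,"az":0,"dx":0,"dy":0,"dz":-0.002,"grip":0.022},{"ax":0,"ay":0,"az":0,"dx":0,"dy":0,"dz":0,"grip":0.022}]' 20
python3 look.py d4 260 180 420 290
```

```text
clock: 8.5
eef_pos: [0.6517, 0.0194, -0.0305]
eef_rot: [0.002, 0.856, -0.516, 0.01]
ft_force: [0.4, 0.9, 0.1]
width: 0.0221
clock: 8.7
eef_pos: [0.6526, 0.0193, -0.0308]
eef_rot: [0.001, 0.856, -0.516, 0.01]
ft_force: [0.1, -0.2, -0.3]
width: 0.0219
8.7 [ 0.65255945  0.0192932  -0.03075297] [ 0.0014778   0.85646232 -0.51610198  0.01043355] [ 0.12983042 -0.16627537 -0.27368664] 0.021897945757492206
```

View pics/d4.png

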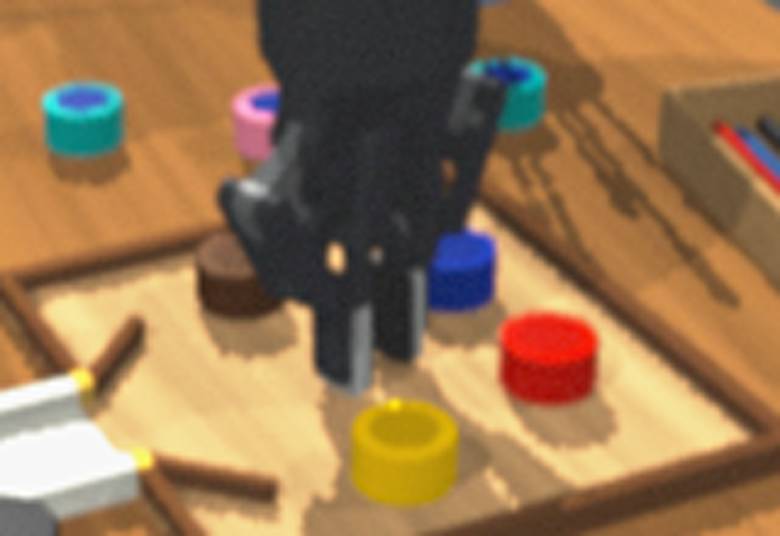

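```bash
python3 - <<'E'
from h import *
np.set_printoptions(precision=4,suppress=True)
s=read_state();print(s["joint_positions"],s["eef_pos"])
p=cams.snapshot("side")
a=ray(p,260+343/4.875,180+386/4.875,.006);b=ray(p,260+401/4.875,180+357/4.875,.006);print(a,b,(a+b)/2,b-a)
E
```

```text
[-0.0785  0.3327  1.6974 -0.0134  1.0939  2.583 ] [ 0.6526  0.0193 -0.0308]
[0.6416 0.0126 0.006 ] [0.669  0.0235 0.006 ] [0.6553 0.0181 0.006 ] [0.0274 0.0109 0.    ]
```

```bash
python3 -m jog '[{"ax":0,"ay":0.01,"az":0,"dx":0,"dy":0,"dz":0.04,"grip":0.022},{"ax":0,"ay":0,"az":0.02,"dx":0,"dy":-0.03,"dz":0.01,"grip":0.022},{"ax":0,"ay":0,"az":0,"dx":0,"dy":-0.03,"dz":0,"grip":0.022},{"ax":0,"ay":0,"az":0,"dx":0,"dy":-0.03,"dz":0,"grip":0.022},{"ax":0,"ay":0,"az":0,"dx":0,"dy":-0.006,"dz":0,"grip":0.022},{"ax":0,"ay":0,"az":0,"dx":0,"dy":0,"dz":0,"grip":0.022}]' 20
```

```text
clock: 9.4
eef_pos: [0.6504, -0.0786, 0.0174]
eef_rot: [0.005, 0.862, -0.506, 0.005]
ft_force: [0.1, 0.2, -0.3]
width: 0.0219
```

```bash
python3 -m jog '[{"ax":0,"ay":0,"az":0,"dx":0.003,"dy":0.001,"dz":-0.016,"grip":0.022},{"ax":0,"ay":0,"az":0,"dx":0,"dy":0,"dz":-0.012,"grip":0.022},{"ax":0,"ay":0,"az":0,"dx":0,"dy":0,"dz":-0.007,"grip":0.022},{"ax":0,"ay":0,"az":0,"dx":0,"dy":0,"dz":0,"grip":0.022}]' 20
python3 look.py e1 260 180 420 290
```

```text
clock: 9.8
eef_pos: [0.6517, -0.0736, -0.0235]
eef_rot: [0.005, 0.863, -0.505, 0.002]
ft_force: [-0.2, -0.0, 0.5]
width: 0.0219
9.8 [ 0.65167013 -0.07364542 -0.0234939 ] [ 0.00506993  0.863152   -0.50491366  0.00226292] [-0.22020452 -0.03588598  0.45350528] 0.02189264075237759
```

View pics/e1.png

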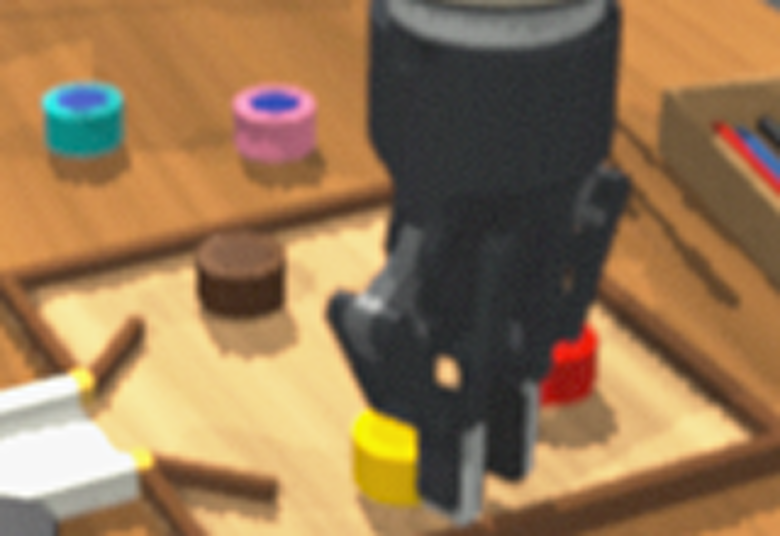

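```bash
python3 -m jog '[{"ax":0,"ay":0,"az":0,"dx":0,"dy":0,"dz":0.006,"grip":0.022},{"ax":0,"ay":0,"az":0,"dx":-0.003,"dy":0.0052,"dz":0,"grip":0.022},{"ax":0,"ay":0,"az":0,"dx":-0.003,"dy":0.0052,"dz":0,"grip":0.022},{"ax":0,"ay":0,"az":0,"dx":-0.003,"dy":0.0052,"dz":0,"grip":0.022},{"ax":0,"ay":0,"az":0,"dx":-0.003,"dy":0.0052,"dz":0,"grip":0.022}]' 20
python3 look.py e2 260 180 420 290
```

```text
clock: 10.35
eef_pos: [0.6407, -0.0512, -0.0146]
eef_rot: [0.004, 0.863, -0.505, 0.004]
ft_force: [-0.2, 0.2, 0.1]
width: 0.0221
10.35 [ 0.64066015 -0.0511542  -0.01455135] [ 0.00434028  0.86322385 -0.50478645  0.00404759] [-0.16976545  0.23306546  0.06288464] 0.02206307253456049
```

View pics/e2.png

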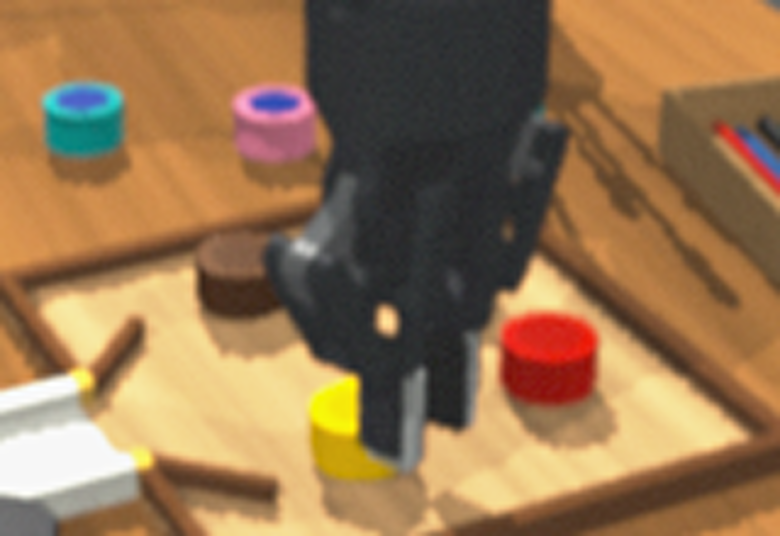

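```bash
python3 -m jog '[{"ax":0,"ay":0,"az":0,"dx":-0.003,"dy":0.0055,"dz":-0.003,"grip":0.022},{"ax":0,"ay":0,"az":0,"dx":-0.003,"dy":0.0055,"dz":0,"grip":0.022},{"ax":0,"ay":0,"az":0,"dx":-0.003,"dy":0.0055,"dz":0,"grip":0.022},{"ax":0,"ay":0,"az":0,"dx":-0.003,"dy":0.0055,"dz":0,"grip":0.022}]' 20
python3 look.py e3 260 180 420 290
```

```text
clock: 10.8
eef_pos: [0.6275, -0.0268, -0.0176]
eef_rot: [0.004, 0.863, -0.505, 0.004]
ft_force: [-0.1, -0.1, 0.6]
width: 0.0222
10.8 [ 0.62746803 -0.02675472 -0.01757572] [ 0.00422207  0.86334198 -0.50458499  0.00409793] [-0.13879193 -0.14320274  0.55684137] 0.02222642099363677
```

View pics/e3.png

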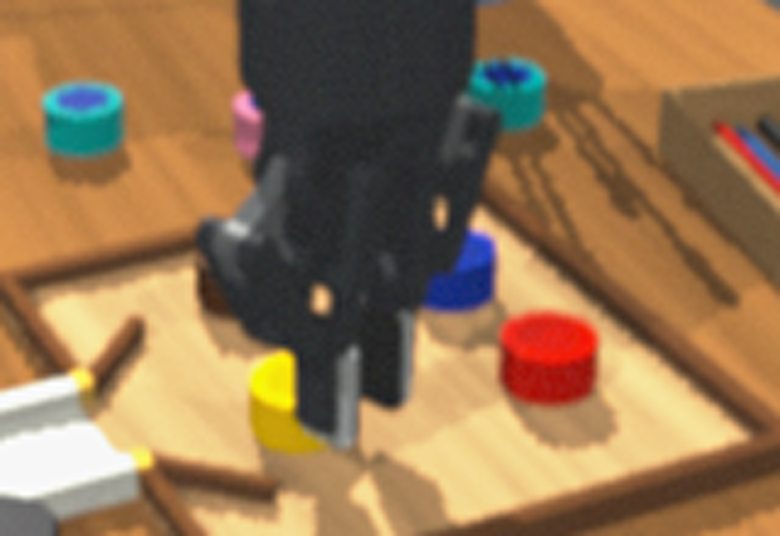

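```bash
python3 -m jog '[{"ax":0,"ay":0,"az":0,"dx":-0.003,"dy":0.0055,"dz":0,"grip":0.022},{"ax":0,"ay":0,"az":0,"dx":-0.003,"dy":0.0055,"dz":0,"grip":0.022},{"ax":0,"ay":0,"az":0,"dx":-0.003,"dy":0.0055,"dz":0,"grip":0.022},{"ax":0,"ay":0,"az":0,"dx":0,"dy":0,"dz":0,"grip":0.022},{"ax":0,"ay":0,"az":0,"dx":0.006,"dy":-0.011,"dz":0,"grip":0.022},{"ax":0,"ay":0,"az":0,"dx":0.01,"dy":-0.018,"dz":0.01,"grip":0.022},{"ax":0,"ay":0,"az":0,"dx":0.01,"dy":0,"dz":0.03,"grip":0.022},{"ax":0,"ay":0,"az":0,"dx":0.0,"dy":0,"dz":0.03,"grip":0.022}]' 20
python3 look.py e4 260 180 420 290
```

```text
clock: 11.65
eef_pos: [0.6408, -0.0407, 0.0495]
eef_rot: [0.006, 0.863, -0.504, -0.001]
ft_force: [1.0, -0.4, 0.8]
width: 0.0219
11.65 [ 0.64080418 -0.04074703  0.04950806] [ 0.0063999   0.86346524 -0.50436693 -0.00090492] [ 1.03056056 -0.39648856  0.81973602] 0.02194671665047627
```

View pics/e4.png

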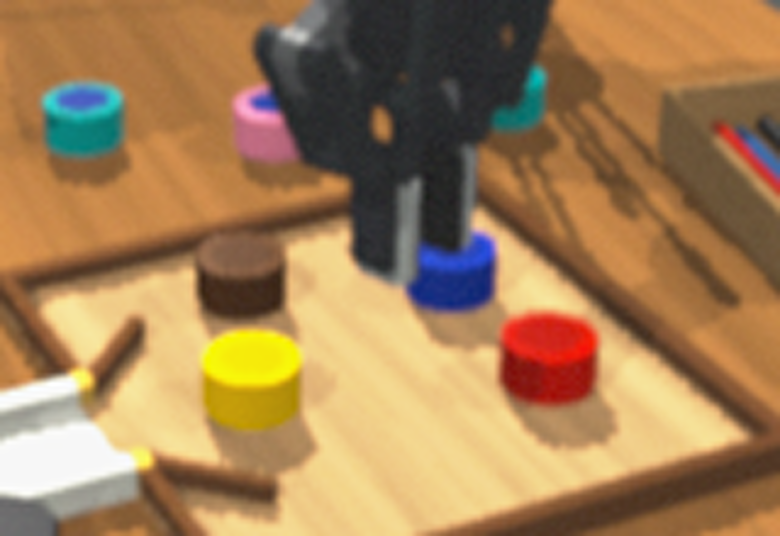

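```bash
cat >> h.py <<'E'
S=np.array([.5487,.0119,3.2335])
inv=lambda w:(np.array(w)[:2]-S[:2])@np.array([[np.cos(S[2]),-np.sin(S[2])],[np.sin(S[2]),np.cos(S[2])]])
def T(l): 
    c,n=np.cos(S[2]),np.sin(S[2]);return np.array(l)@np.array([[c,n],[-n,c]])+S[:2]
E
cat > pos.py <<'E'
from h import *
np.set_printoptions(precision=4,suppress=True)
q=cams.snapshot("side");p=cams.snapshot("top")
for n in("yellow","red","blue"):
    for pp,b in((q,(195,217,420,320)),(p,(235,160,390,410))):
        r=det(pp,n,b)
        if r: w=ray(pp,*r[0],.016);print(n,"side" if pp is q else "top",r[1],w[:2],"tray",inv(w)*1000)
s=read_state();print("tcp",s["clock"],s["eef_pos"],inv(s["eef_pos"])*1000)
E
python3 pos.py
```

```text
yellow side 390 [0.6064 0.0151] tray [-57.7942   2.1188]
red side 259 [ 0.7122 -0.0092] tray [-160.9177   36.028 ]
blue side 187 [0.7059 0.0608] tray [-161.0018  -34.2627]
blue top 259 [0.7066 0.0706] tray [-162.5875  -43.9609]
tcp 11.8 [ 0.6427 -0.0407  0.052 ] [-88.7301  61.0467]
```

```bash
python3 -m jog '[{"ax":0,"ay":0,"az":0.144,"dx":0,"dy":0.0075,"dz":0,"grip":0.022},{"ax":0,"ay":0,"az":0.144,"dx":0,"dy":0.0075,"dz":0,"grip":0.022},{"ax":0,"ay":0,"az":0.144,"dx":0,"dy":0.0075,"dz":0,"grip":0.022},{"ax":0,"ay":0,"az":0.144,"dx":0,"dy":0.0075,"dz":0,"grip":0.022},{"ax":0,"ay":0,"az":0.144,"dx":0,"dy":0.0075,"dz":0,"grip":0.022},{"ax":0,"ay":0,"az":0.144,"dx":0,"dy":0.0075,"dz":0,"grip":0.022},{"ax":0,"ay":0,"az":0.144,"dx":0,"dy":0.0075,"dz":0,"grip":0.022},{"ax":0,"ay":0,"az":0.144,"dx":0,"dy":0.0075,"dz":0,"grip":0.022}]' 20
python3 -m jog '[{"ax":0,"ay":0,"az":0,"dx":0,"dy":0,"dz":0,"grip":0.022}]' 20
```

```text
clock: 12.6
eef_pos: [0.6393, 0.0129, 0.0424]
eef_rot: [0.005, 0.998, 0.067, -0.001]
ft_force: [0.4, 0.1, 0.4]
width: 0.022
clock: 12.7
eef_pos: [0.6386, 0.0128, 0.041]
eef_rot: [0.005, 0.998, 0.067, -0.002]
ft_force: [0.1, 0.1, -0.5]
width: 0.0218
```

```bash
python3 -m jog '[{"ax":0,"ay":0,"az":-0.04,"dx":0,"dy":0.007,"dz":-0.025,"grip":0.022},{"ax":0,"ay":0,"az":0,"dx":0,"dy":0,"dz":-0.018,"grip":0.022},{"ax":0,"ay":0,"az":0,"dx":0,"dy":0,"dz":-0.006,"grip":0.022},{"ax":0,"ay":0,"az":0,"dx":0,"dy":0,"dz":0,"grip":0.022}]' 20
python3 look.py f1 260 180 420 290
```

```text
clock: 13.1
eef_pos: [0.638, 0.0169, -0.0116]
eef_rot: [0.005, 0.999, 0.04, -0.004]
ft_force: [-0.2, 0.5, 0.6]
width: 0.0218
13.1 [ 0.6380367   0.01693526 -0.01160023] [ 0.00544736  0.99918303  0.03986765 -0.00376335] [-0.2335472   0.54808549  0.56966352] 0.02177666070151488
```

View pics/f1.png

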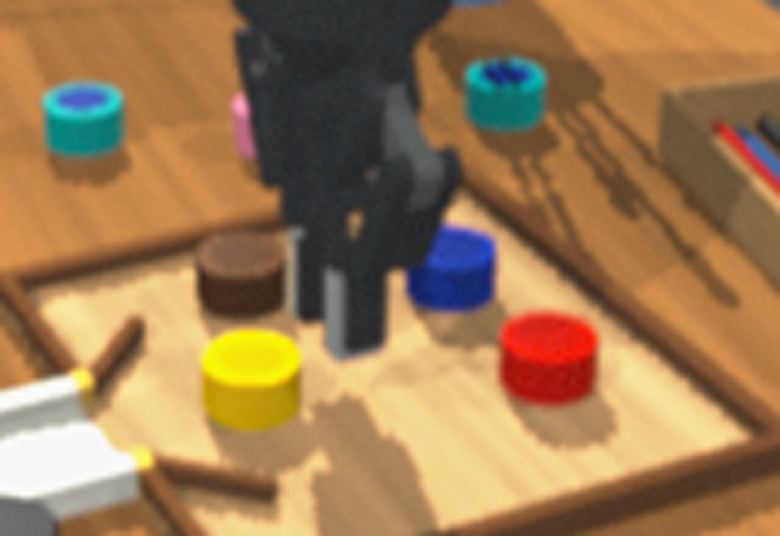

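```bash
python3 -m jog '[{"ax":0,"ay":0,"az":0.01,"dx":0,"dy":0.002,"dz":-0.007,"grip":0.022},{"ax":0,"ay":0,"az":0,"dx":-0.005,"dy":-0.0005,"dz":0,"grip":0.022},{"ax":0,"ay":0,"az":0,"dx":-0.006,"dy":-0.0005,"dz":0,"grip":0.022},{"ax":0,"ay":0,"az":0,"dx":-0.006,"dy":-0.0005,"dz":0,"grip":0.022},{"ax":0,"ay":0,"az":0,"dx":-0.006,"dy":-0.0005,"dz":0,"grip":0.022},{"ax":0,"ay":0,"az":0,"dx":-0.006,"dy":-0.0005,"dz":0,"grip":0.022}]' 20
python3 look.py f2 230 190 390 300
```

```text
clock: 13.75
eef_pos: [0.6101, 0.0155, -0.0149]
eef_rot: [0.006, 0.999, 0.044, -0.0]
ft_force: [-0.7, 0.0, 0.3]
width: 0.0217
13.75 [ 0.61005888  0.01549615 -0.01490334] [ 5.98333706e-03  9.99001163e-01  4.42797469e-02 -4.25256564e-04] [-0.70204254  0.03841948  0.34590641] 0.02170952600560152
```

View pics/f2.png

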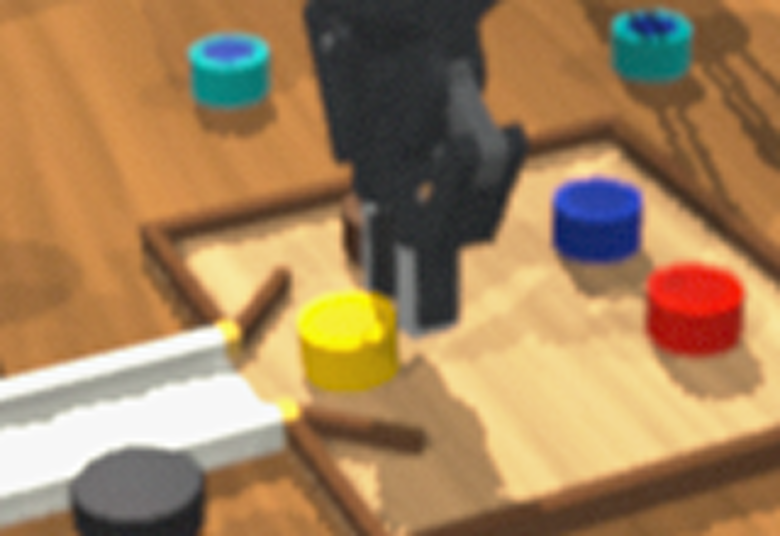

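```bash
python3 -m jog '[{"ax":0,"ay":0,"az":0,"dx":-0.005,"dy":-0.0005,"dz":-0.003,"grip":0.022},{"ax":0,"ay":0,"az":0,"dx":-0.006,"dy":-0.0005,"dz":0,"grip":0.022},{"ax":0,"ay":0,"az":0,"dx":-0.006,"dy":-0.0005,"dz":0,"grip":0.022},{"ax":0,"ay":0,"az":0,"dx":-0.006,"dy":-0.0005,"dz":0,"grip":0.022},{"ax":0,"ay":0,"az":0,"dx":-0.006,"dy":-0.0005,"dz":0,"grip":0.022}]' 20
python3 look.py f3 200 190 360 300
```

```text
clock: 14.3
eef_pos: [0.5782, 0.0128, -0.0179]
eef_rot: [0.006, 0.999, 0.044, -0.0]
ft_force: [1.2, -0.5, 0.9]
width: 0.0219
14.3 [ 0.57823721  0.01280083 -0.0178883 ] [ 6.02370475e-03  9.99000153e-01  4.42973922e-02 -3.88440501e-04] [ 1.16092824 -0.51636083  0.88600197] 0.021919476818730025
```

View pics/f3.png

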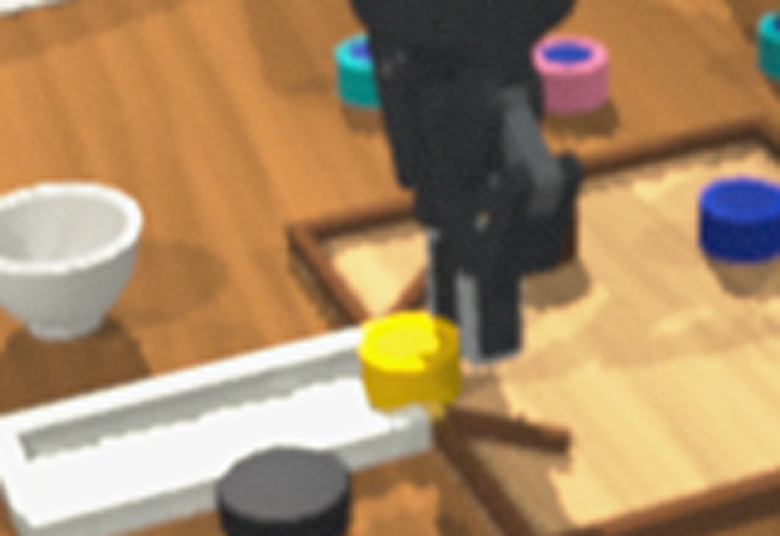

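```bash
python3 -m jog '[{"ax":0,"ay":0,"az":0,"dx":-0.006,"dy":-0.0005,"dz":0,"grip":0.022},{"ax":0,"ay":0,"az":0,"dx":-0.006,"dy":-0.0005,"dz":0,"grip":0.022},{"ax":0,"ay":0,"az":0,"dx":-0.006,"dy":-0.0005,"dz":0,"grip":0.022},{"ax":0,"ay":0,"az":0,"dx":-0.006,"dy":-0.0005,"dz":0,"grip":0.022},{"ax":0,"ay":0,"az":0,"dx":-0.006,"dy":-0.0005,"dz":0,"grip":0.022},{"ax":0,"ay":0,"az":0,"dx":-0.005,"dy":-0.0005,"dz":0,"grip":0.022},{"ax":0,"ay":0,"az":0,"dx":0,"dy":0,"dz":0,"grip":0.022}]' 20
python3 look.py f4 180 190 340 300
python3 pos.py
```

```text
clock: 15.05
eef_pos: [0.5386, 0.0096, -0.0182]
eef_rot: [0.006, 0.999, 0.044, -0.001]
ft_force: [-0.3, -0.2, 0.5]
width: 0.0222
15.05 [ 0.53863405  0.00958503 -0.01819918] [ 0.00596882  0.99900053  0.04428352 -0.00113282] [-0.28694299 -0.21904778  0.45411947] 0.022242329862482053
yellow side 354 [0.5163 0.0113] tray [32.3148 -2.3413]
yellow top 178 [0.5051 0.0074] tray [43.8227  0.4907]
red side 272 [ 0.7118 -0.0092] tray [-160.4779   36.005 ]
blue side 209 [0.7053 0.0624] tray [-160.5315  -35.8988]
blue top 466 [0.7043 0.0642] tray [-159.7521  -37.8097]
tcp 15.2 [ 0.5395  0.0096 -0.018 ] [9.3479 1.4878]
```

View pics/f4.png

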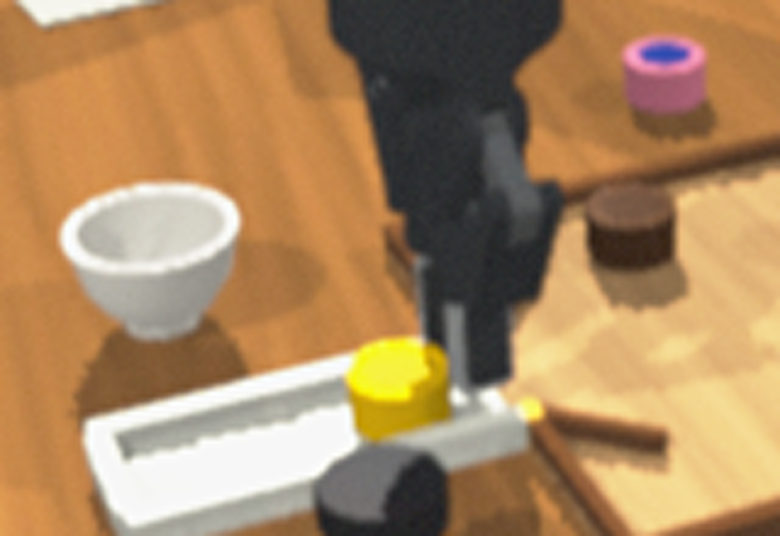

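```bash
python3 -m jog '[{"ax":0,"ay":0,"az":0,"dx":0.012,"dy":0.001,"dz":0,"grip":0.022},{"ax":0,"ay":0,"az":0,"dx":0.01,"dy":0,"dz":0.03,"grip":0.022},{"ax":0,"ay":0,"az":-0.114,"dx":0.03,"dy":-0.004,"dz":0.03,"grip":0.022},{"ax":0,"ay":0,"az":-0.114,"dx":0.04,"dy":-0.006,"dz":0,"grip":0.022},{"ax":0,"ay":0,"az":-0.114,"dx":0.04,"dy":-0.006,"dz":0,"grip":0.022},{"ax":0,"ay":0,"az":0,"dx":0.04,"dy":-0.006,"dz":0,"grip":0.022},{"ax":0,"ay":0,"az":0,"dx":0.03,"dy":-0.006,"dz":0,"grip":0.022},{"ax":0,"ay":0,"az":0,"dx":0,"dy":0,"dz":0,"grip":0.022}]' 20
python3 pos.py
```

```text
clock: 16.0
eef_pos: [0.7546, -0.0176, 0.0436]
eef_rot: [0.004, 0.991, -0.133, 0.0]
ft_force: [-0.5, 0.7, 0.4]
width: 0.0218
yellow side 347 [0.516  0.0108] tray [32.6754 -1.9439]
red side 273 [ 0.7118 -0.0092] tray [-160.4595   36.0226]
blue side 212 [0.705  0.0625] tray [-160.3166  -36.0813]
tcp 16.1 [ 0.7512 -0.0167  0.0431] [-199.0321   47.019 ]
```

```bash
python3 -m jog '[{"ax":0,"ay":0,"az":0,"dx":-0.006,"dy":-0.001,"dz":-0.025,"grip":0.022},{"ax":0,"ay":0,"az":0,"dx":0,"dy":0,"dz":-0.02,"grip":0.022},{"ax":0,"ay":0,"az":0,"dx":0,"dy":0,"dz":-0.009,"grip":0.022},{"ax":0,"ay":0,"az":0,"dx":0,"dy":0,"dz":0,"grip":0.022}]' 20
python3 look.py g1 280 180 440 290
```

```text
clock: 16.5
eef_pos: [0.7424, -0.0161, -0.0132]
eef_rot: [0.004, 0.991, -0.132, -0.003]
ft_force: [0.3, 0.1, -0.7]
width: 0.0218
16.5 [ 0.74238653 -0.01613695 -0.01315342] [ 0.00360445  0.99117848 -0.13245985 -0.00257364] [ 0.26225084  0.06981465 -0.70745336] 0.021831944612198204
```

View pics/g1.png

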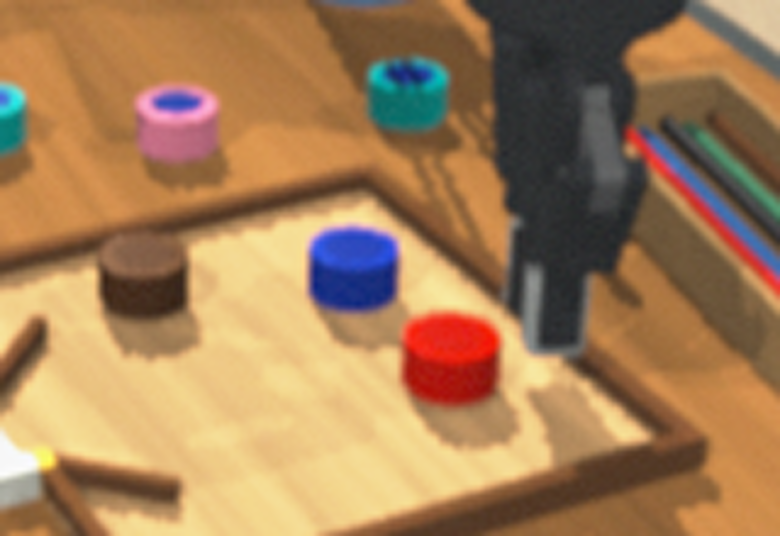

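```bash
python3 -m jog '[{"ax":0,"ay":0,"az":0,"dx":-0.002,"dy":0,"dz":-0.005,"grip":0.022},{"ax":0,"ay":0,"az":0,"dx":-0.005,"dy":0.0013,"dz":0,"grip":0.022},{"ax":0,"ay":0,"az":0,"dx":-0.006,"dy":0.0015,"dz":0,"grip":0.022},{"ax":0,"ay":0,"az":0,"dx":-0.006,"dy":0.0015,"dz":0,"grip":0.022},{"ax":0,"ay":0,"az":0,"dx":-0.006,"dy":0.0015,"dz":0,"grip":0.022},{"ax":0,"ay":0,"az":0,"dx":-0.006,"dy":0.0015,"dz":0,"grip":0.022}]' 20
python3 look.py g2 280 180 440 290
```

```text
clock: 17.15
eef_pos: [0.7124, -0.0085, -0.0132]
eef_rot: [0.004, 0.991, -0.132, 0.001]
ft_force: [-0.5, -0.2, 0.6]
width: 0.0222
17.15 [ 0.71237271 -0.00848884 -0.01323767] [ 0.00354819  0.99119303 -0.13237128  0.00127839] [-0.48824073 -0.23642685  0.64400119] 0.022162391301929048
```

View pics/g2.png

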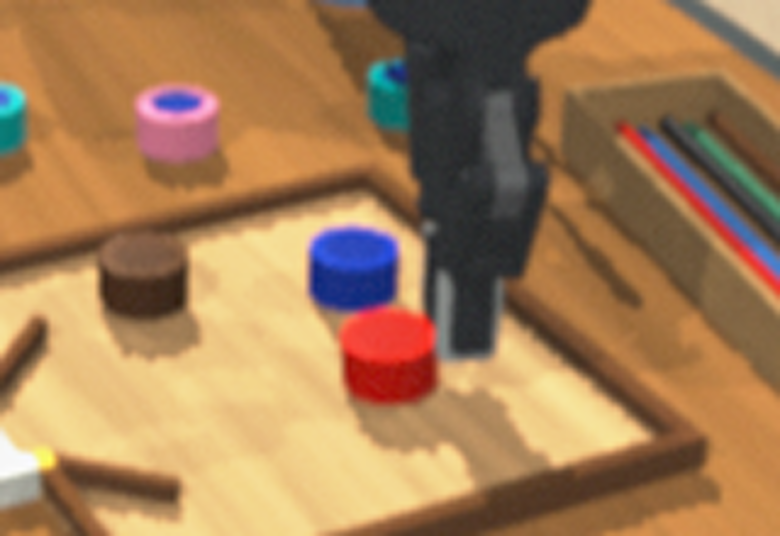

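```bash
python3 -m jog '[{"ax":0,"ay":0,"az":0,"dx":-0.004,"dy":0.001,"dz":-0.005,"grip":0.022},{"ax":0,"ay":0,"az":0,"dx":-0.007,"dy":0.0018,"dz":0,"grip":0.022},{"ax":0,"ay":0,"az":0,"dx":-0.007,"dy":0.0018,"dz":0,"grip":0.022},{"ax":0,"ay":0,"az":0,"dx":-0.007,"dy":0.0018,"dz":0,"grip":0.022},{"ax":0,"ay":0,"az":0,"dx":-0.007,"dy":0.0018,"dz":0,"grip":0.022}]' 20
python3 look.py g3 250 180 410 290
python3 pos.py
```

```text
clock: 17.7
eef_pos: [0.6776, 0.0005, -0.0183]
eef_rot: [0.004, 0.991, -0.132, 0.001]
ft_force: [-0.2, 0.1, 0.3]
width: 0.0218
17.7 [ 6.77629152e-01  5.08813771e-04 -1.83237073e-02] [ 0.00353678  0.99119835 -0.13233017  0.00143036] [-0.20573875  0.05832077  0.33736045] 0.021778226290867647
yellow side 347 [0.5159 0.0107] tray [32.7322 -1.8269]
red side 166 [ 0.6514 -0.0015] tray [-101.0648   22.7704]
blue side 1 [0.6895 0.0641] tray [-144.9857  -39.0661]
tcp 17.85 [ 0.6776  0.0005 -0.0184] [-127.3036   23.1425]
```

View pics/g3.png

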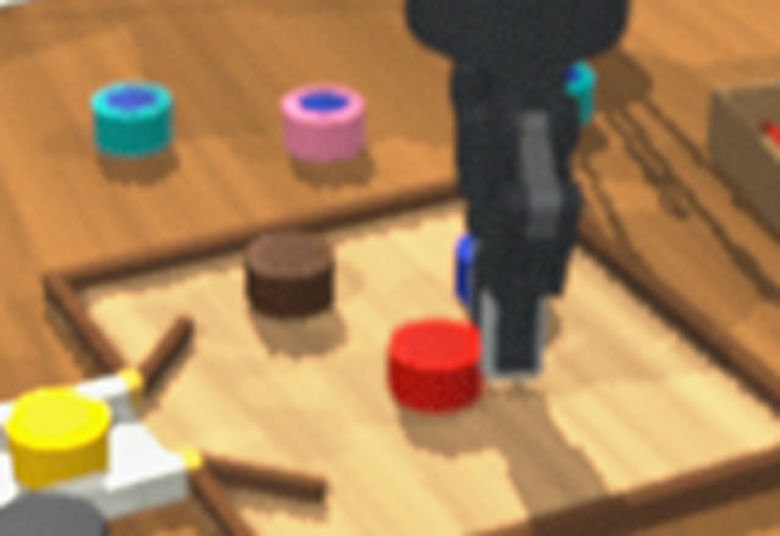

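```bash
python3 -m jog '[{"ax":0,"ay":0,"az":0.038,"dx":-0.0066,"dy":0.002,"dz":0,"grip":0.022},{"ax":0,"ay":0,"az":0.038,"dx":-0.0066,"dy":0.002,"dz":0,"grip":0.022},{"ax":0,"ay":0,"az":0.038,"dx":-0.0066,"dy":0.002,"dz":0,"grip":0.022},{"ax":0,"ay":0,"az":0.038,"dx":-0.0066,"dy":0.002,"dz":0,"grip":0.022},{"ax":0,"ay":0,"az":0.038,"dx":-0.0066,"dy":0.002,"dz":0,"grip":0.022}]' 20
python3 look.py g4 230 180 390 290
python3 pos.py
```

```text
clock: 18.35
eef_pos: [0.6458, 0.0101, -0.0176]
eef_rot: [0.003, 0.999, -0.034, 0.003]
ft_force: [1.3, 0.0, 0.1]
width: 0.022
18.35 [ 0.64584547  0.01011969 -0.01755439] [ 0.00338705  0.99940062 -0.03430515  0.00317669] [1.25606678 0.00567564 0.14539553] 0.022003244597929794
yellow side 347 [0.5159 0.0107] tray [32.7322 -1.8269]
red side 144 [0.6171 0.0003] tray [-67.0685  17.7947]
blue side 128 [0.7088 0.0583] tray [-163.6838  -31.4718]
blue top 25 [0.6919 0.0679] tray [-147.7139  -42.6171]
tcp 18.5 [ 0.6457  0.0102 -0.0177] [-96.4574  10.6288]
```

View pics/g4.png

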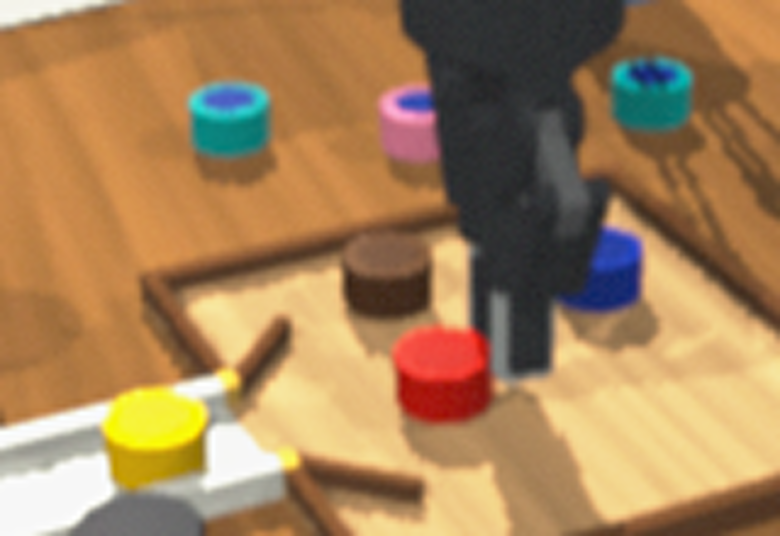

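```bash
python3 - <<'E'
from h import *
p=cams.snapshot("side")
print(inv(ray(p,230+442/4.875,180+374/4.875,.015))*1000, inv(ray(p,230+157/4.875,180+437/4.875,.015))*1000)
E
```

```text
[-74.47074546   5.82266585] [31.36850049 -0.62341022]
```

```bash
python3 -m jog '[{"ax":0,"ay":0,"az":0.026,"dx":-0.006,"dy":0.0013,"dz":0,"grip":0.022},{"ax":0,"ay":0,"az":0.026,"dx":-0.006,"dy":0.0013,"dz":0,"grip":0.022},{"ax":0,"ay":0,"az":0.026,"dx":-0.006,"dy":0.0013,"dz":0,"grip":0.022},{"ax":0,"ay":0,"az":0.026,"dx":-0.006,"dy":0.0013,"dz":0,"grip":0.022},{"ax":0,"ay":0,"az":0.026,"dx":-0.006,"dy":0.0013,"dz":0,"grip":0.022}]' 20
python3 look.py g5 200 190 360 300
```

```text
clock: 19.05
eef_pos: [0.6154, 0.0165, -0.0172]
eef_rot: [0.003, 0.999, 0.034, 0.004]
ft_force: [0.0, 0.4, -0.3]
width: 0.0219
19.05 [ 0.6153619   0.01654045 -0.017225  ] [0.00319829 0.99941046 0.03394159 0.00405833] [ 0.01613649  0.35804453 -0.29724972] 0.021859367496606816
```

View pics/g5.png

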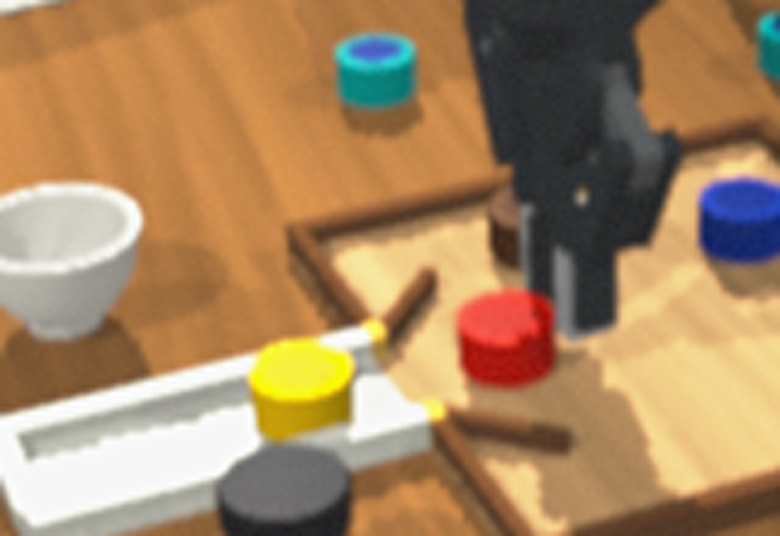

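```bash
python3 -m jog '[{"ax":0,"ay":0,"az":0.012,"dx":-0.006,"dy":-0.0003,"dz":0,"grip":0.022},{"ax":0,"ay":0,"az":0.012,"dx":-0.006,"dy":-0.0003,"dz":0,"grip":0.022},{"ax":0,"ay":0,"az":0,"dx":-0.006,"dy":-0.0005,"dz":0,"grip":0.022},{"ax":0,"ay":0,"az":0,"dx":-0.006,"dy":-0.0005,"dz":0,"grip":0.022},{"ax":0,"ay":0,"az":0,"dx":-0.006,"dy":-0.0005,"dz":0,"grip":0.022},{"ax":0,"ay":0,"az":0,"dx":-0.006,"dy":-0.0005,"dz":0,"grip":0.022}]' 20
python3 look.py g6 180 190 340 300
```

```text
clock: 19.7
eef_pos: [0.5755, 0.014, -0.0172]
eef_rot: [0.003, 0.999, 0.048, 0.004]
ft_force: [0.3, -0.4, -0.1]
width: 0.0226
19.7 [ 0.57550615  0.01404469 -0.01723752] [0.00312227 0.99885266 0.04763864 0.00376564] [ 0.25445601 -0.43245717 -0.1483198 ] 0.022581344079474517
```

View pics/g6.png

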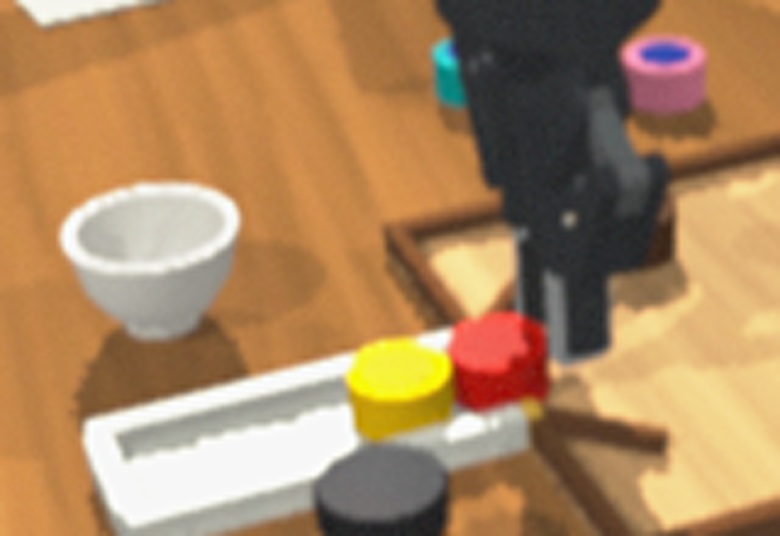

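```bash
python3 -m jog '[{"ax":0,"ay":0,"az":0,"dx":-0.006,"dy":-0.0005,"dz":0,"grip":0.022},{"ax":0,"ay":0,"az":0,"dx":-0.006,"dy":-0.0005,"dz":0,"grip":0.022},{"ax":0,"ay":0,"az":0,"dx":-0.006,"dy":-0.0005,"dz":0,"grip":0.022},{"ax":0,"ay":0,"az":0,"dx":-0.006,"dy":-0.0005,"dz":0,"grip":0.022},{"ax":0,"ay":0,"az":0,"dx":-0.005,"dy":-0.0005,"dz":0,"grip":0.022},{"ax":0,"ay":0,"az":0,"dx":-0.003,"dy":-0.0005,"dz":0,"grip":0.022},{"ax":0,"ay":0,"az":0,"dx":0,"dy":0,"dz":0,"grip":0.022}]' 20
python3 look.py g7 180 190 340 300
python3 pos.py
```

```text
clock: 20.45
eef_pos: [0.5394, 0.0107, -0.0175]
eef_rot: [0.003, 0.999, 0.048, 0.003]
ft_force: [0.3, 0.7, -0.0]
width: 0.0219
20.45 [ 0.5394249   0.01074671 -0.01746879] [0.00307432 0.9988597  0.04752643 0.00333046] [ 0.32005761  0.7000612  -0.04546712] 0.021852435290637382
yellow side 373 [0.4811 0.0071] tray [67.78   -1.4221]
yellow top 505 [0.4795 0.0049] tray [69.6023  0.6577]
red side 126 [0.5166 0.0001] tray [33.0586  8.8047]
blue side 208 [0.7053 0.0625] tray [-160.5466  -36.0355]
blue top 467 [0.7043 0.0642] tray [-159.79    -37.8247]
tcp 20.6 [ 0.54    0.0107 -0.0173] [8.7515 0.3594]
```

View pics/g7.png

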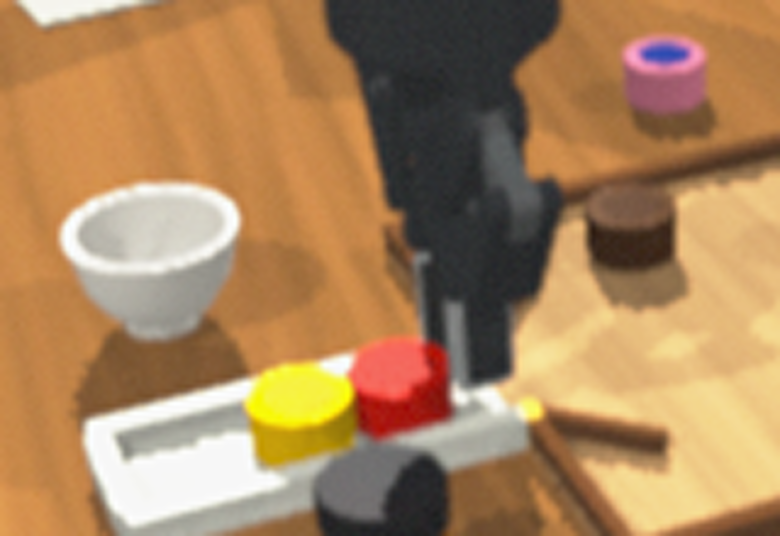

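```bash
python3 -m jog '[{"ax":0,"ay":0,"az":0,"dx":0.012,"dy":0.001,"dz":0,"grip":0.022},{"ax":0,"ay":0,"az":0,"dx":0.01,"dy":0,"dz":0.03,"grip":0.022},{"ax":0,"ay":0,"az":0.09,"dx":0.03,"dy":0.012,"dz":0.03,"grip":0.022},{"ax":0,"ay":0,"az":0.09,"dx":0.035,"dy":0.014,"dz":0,"grip":0.022},{"ax":0,"ay":0,"az":0.09,"dx":0.035,"dy":0.014,"dz":0,"grip":0.022},{"ax":0,"ay":0,"az":0.09,"dx":0.035,"dy":0.014,"dz":0,"grip":0.022},{"ax":0,"ay":0,"az":0,"dx":0.028,"dy":0.012,"dz":0,"grip":0.022},{"ax":0,"ay":0,"az":0,"dx":0,"dy":0,"dz":0,"grip":0.022}]' 20
python3 pos.py
```

```text
clock: 21.4
eef_pos: [0.7376, 0.0815, 0.0448]
eef_rot: [0.004, 0.973, 0.232, 0.006]
ft_force: [-1.0, 0.0, 0.5]
width: 0.0217
yellow side 374 [0.481  0.0072] tray [67.804  -1.4793]
yellow top 248 [0.4794 0.0049] tray [69.6453  0.5836]
red side 97 [ 0.5132 -0.0039] tray [36.8276 12.5117]
blue side 211 [0.7051 0.0627] tray [-160.4122  -36.2172]
blue top 85 [0.6979 0.0534] tray [-152.3546  -27.6603]
tcp 21.5 [0.7345 0.0803 0.0441] [-191.2994  -51.0086]
```

```bash
python3 -m jog '[{"ax":0,"ay":0,"az":0,"dx":0.001,"dy":0.001,"dz":-0.025,"grip":0.022},{"ax":0,"ay":0,"az":0,"dx":0,"dy":0,"dz":-0.02,"grip":0.022},{"ax":0,"ay":0,"az":0,"dx":0,"dy":0,"dz":-0.011,"grip":0.022},{"ax":0,"ay":0,"az":0,"dx":0,"dy":0,"dz":0,"grip":0.022}]' 20
python3 look.py i1 280 180 440 290
```

```text
clock: 21.9
eef_pos: [0.7328, 0.0797, -0.0144]
eef_rot: [0.004, 0.973, 0.231, 0.003]
ft_force: [-0.0, 0.4, -0.5]
width: 0.0223
21.9 [ 0.73279834  0.07966085 -0.01435371] [0.00383287 0.97290238 0.231166   0.00292413] [-0.04947245  0.38159055 -0.46251267] 0.022305738564944808
```

View pics/i1.png

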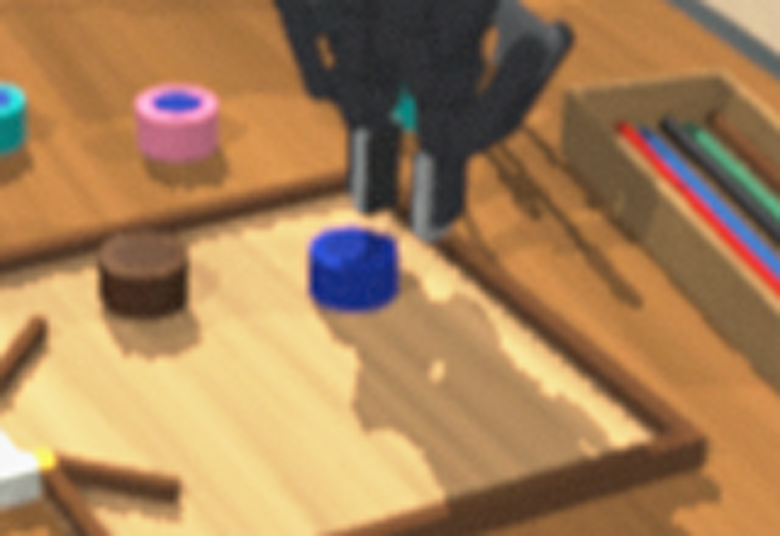

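```bash
python3 -m jog '[{"ax":0,"ay":0,"az":0,"dx":-0.002,"dy":-0.001,"dz":-0.004,"grip":0.022},{"ax":0,"ay":0,"az":0,"dx":-0.0045,"dy":-0.0023,"dz":-0.002,"grip":0.022},{"ax":0,"ay":0,"az":0,"dx":-0.0053,"dy":-0.0027,"dz":0,"grip":0.022},{"ax":0,"ay":0,"az":0,"dx":-0.0053,"dy":-0.0027,"dz":0,"grip":0.022},{"ax":0,"ay":0,"az":0,"dx":-0.0053,"dy":-0.0027,"dz":0,"grip":0.022},{"ax":0,"ay":0,"az":0,"dx":-0.0053,"dy":-0.0027,"dz":0,"grip":0.022}]' 20
python3 look.py i2 280 180 440 290
```

```text
clock: 22.55
eef_pos: [0.706, 0.0642, -0.0154]
eef_rot: [0.005, 0.973, 0.231, 0.007]
ft_force: [0.1, 0.3, -0.4]
width: 0.0217
22.55 [ 0.70604272  0.06424186 -0.01543837] [0.00470726 0.97291722 0.23101143 0.00660608] [ 0.09738254  0.29268861 -0.43039468] 0.021691364073230118
```

View pics/i2.png

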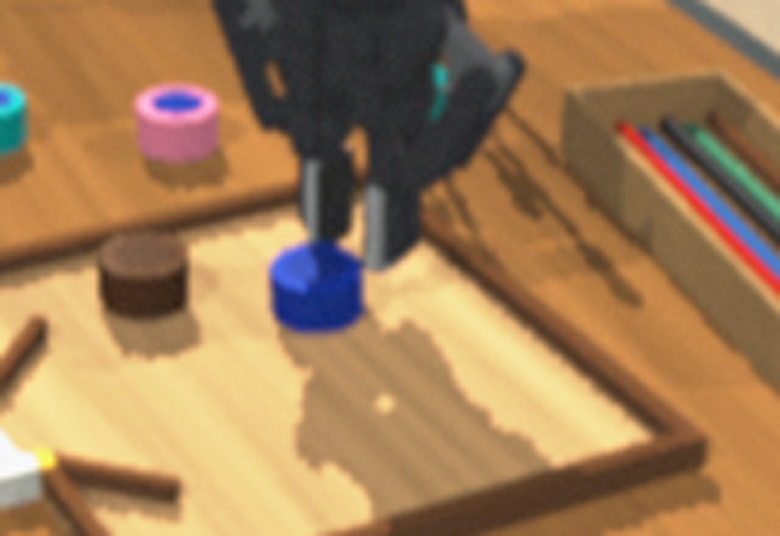

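```bash
python3 -m jog '[{"ax":0,"ay":0,"az":0,"dx":-0.0053,"dy":-0.0027,"dz":-0.003,"grip":0.022},{"ax":0,"ay":0,"az":0,"dx":-0.0053,"dy":-0.0027,"dz":0,"grip":0.022},{"ax":0,"ay":0,"az":0,"dx":-0.0053,"dy":-0.0027,"dz":0,"grip":0.022},{"ax":0,"ay":0,"az":0,"dx":-0.0053,"dy":-0.0027,"dz":0,"grip":0.022},{"ax":0,"ay":0,"az":0,"dx":-0.0053,"dy":-0.0027,"dz":0,"grip":0.022},{"ax":0,"ay":0,"az":0,"dx":-0.0053,"dy":-0.0027,"dz":0,"grip":0.022}]' 20
python3 look.py i3 250 180 410 290
python3 pos.py
```

```text
clock: 23.2
eef_pos: [0.6716, 0.0464, -0.0181]
eef_rot: [0.005, 0.973, 0.231, 0.007]
ft_force: [0.4, 0.0, -0.3]
width: 0.0222
23.2 [ 0.67155639  0.04644048 -0.01811178] [0.00487358 0.97292206 0.23097809 0.00693138] [ 0.40541747  0.02940578 -0.26762075] 0.02217294416679581
yellow side 374 [0.481  0.0072] tray [67.804  -1.4793]
yellow top 33 [ 0.4813 -0.0046] tray [68.6345 10.2573]
red side 97 [ 0.513  -0.0036] tray [36.9868 12.201 ]
blue side 216 [0.6499 0.0322] tray [-102.6351  -10.879 ]
tcp 23.35 [ 0.6716  0.0465 -0.0182] [-125.5045  -23.1412]
```

View pics/i3.png

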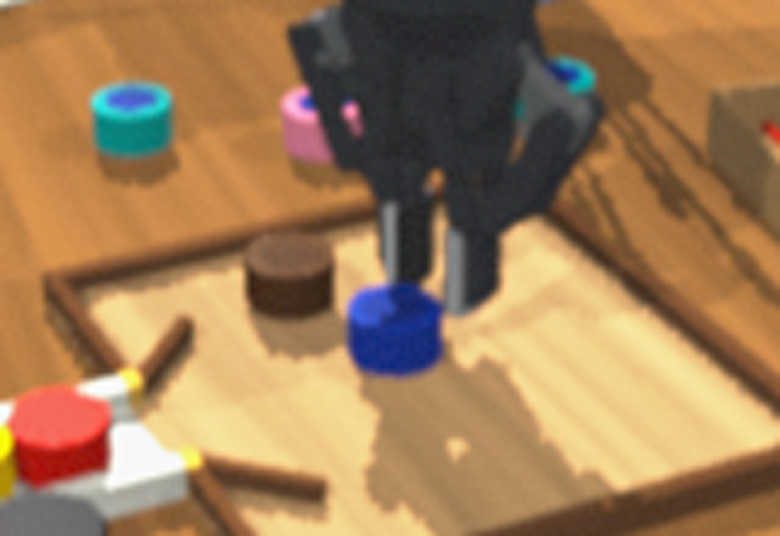

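```bash
python3 -m jog '[{"ax":0,"ay":0,"az":-0.036,"dx":-0.0057,"dy":-0.0028,"dz":0,"grip":0.022},{"ax":0,"ay":0,"az":-0.036,"dx":-0.0057,"dy":-0.0028,"dz":0,"grip":0.022},{"ax":0,"ay":0,"az":-0.036,"dx":-0.0057,"dy":-0.0028,"dz":0,"grip":0.022},{"ax":0,"ay":0,"az":-0.036,"dx":-0.0057,"dy":-0.0028,"dz":0,"grip":0.022},{"ax":0,"ay":0,"az":-0.036,"dx":-0.0057,"dy":-0.0028,"dz":0,"grip":0.022}]' 20
python3 look.py i4 230 180 390 290
python3 pos.py
```

```text
clock: 23.85
eef_pos: [0.6438, 0.0326, -0.0179]
eef_rot: [0.006, 0.99, 0.139, 0.007]
ft_force: [1.1, 0.1, -0.0]
width: 0.0219
23.85 [ 0.64376178  0.03257961 -0.01787982] [0.00559141 0.99019353 0.13940433 0.00720753] [ 1.12201854  0.08211693 -0.03920628] 0.021908406455156768
yellow side 375 [0.4811 0.0071] tray [67.7601 -1.4604]
red side 96 [ 0.5127 -0.0039] tray [37.2803 12.3913]
blue side 184 [0.6202 0.019 ] tray [-71.8518  -0.4653]
tcp 24.0 [ 0.6437  0.0326 -0.018 ] [-96.4796 -11.8872]
```

View pics/i4.png

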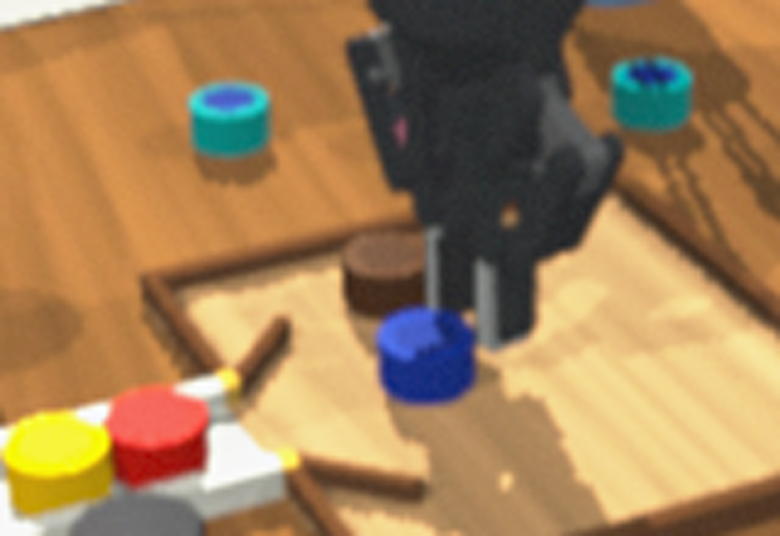

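```bash
python3 -m jog '[{"ax":0,"ay":0,"az":-0.031,"dx":-0.006,"dy":-0.0022,"dz":0,"grip":0.022},{"ax":0,"ay":0,"az":-0.031,"dx":-0.006,"dy":-0.0022,"dz":0,"grip":0.022},{"ax":0,"ay":0,"az":-0.031,"dx":-0.006,"dy":-0.0022,"dz":0,"grip":0.022},{"ax":0,"ay":0,"az":-0.031,"dx":-0.006,"dy":-0.0022,"dz":0,"grip":0.022},{"ax":0,"ay":0,"az":-0.031,"dx":-0.006,"dy":-0.0022,"dz":0,"grip":0.022}]' 20
python3 look.py i5 200 190 360 300
```

```text
clock: 24.5
eef_pos: [0.6129, 0.0213, -0.0176]
eef_rot: [0.006, 0.998, 0.058, 0.007]
ft_force: [0.1, -0.2, 0.1]
width: 0.0219
24.5 [ 0.61291322  0.0212811  -0.01760151] [0.0062274  0.99826329 0.05812517 0.00728558] [ 0.13543416 -0.18839861  0.09744282] 0.02193995135304986
```

View pics/i5.png

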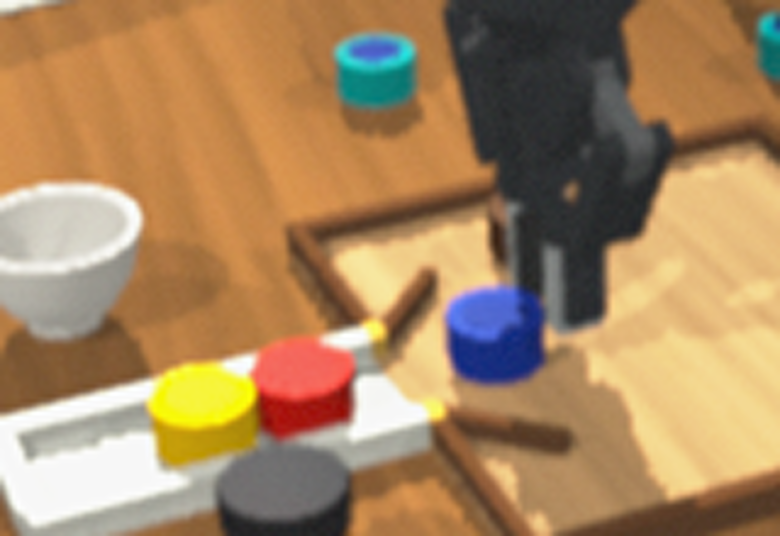

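```bash
python3 -m jog '[{"ax":0,"ay":0,"az":-0.012,"dx":-0.006,"dy":-0.001,"dz":0,"grip":0.022},{"ax":0,"ay":0,"az":-0.012,"dx":-0.006,"dy":-0.001,"dz":0,"grip":0.022},{"ax":0,"ay":0,"az":0,"dx":-0.006,"dy":-0.0008,"dz":0,"grip":0.022},{"ax":0,"ay":0,"az":0,"dx":-0.006,"dy":-0.0006,"dz":0,"grip":0.022},{"ax":0,"ay":0,"az":0,"dx":-0.006,"dy":-0.0005,"dz":0,"grip":0.022},{"ax":0,"ay":0,"az":0,"dx":-0.006,"dy":-0.0005,"dz":0,"grip":0.022}]' 20
python3 look.py i6 180 190 340 300
```

```text
clock: 25.15
eef_pos: [0.5731, 0.0162, -0.0176]
eef_rot: [0.006, 0.999, 0.044, 0.007]
ft_force: [0.3, -0.4, 0.5]
width: 0.0219
25.15 [ 0.57314757  0.01618898 -0.01763143] [0.00636702 0.99896989 0.04439731 0.00689245] [ 0.30427672 -0.40871103  0.517081  ] 0.021893606271766498
```

View pics/i6.png

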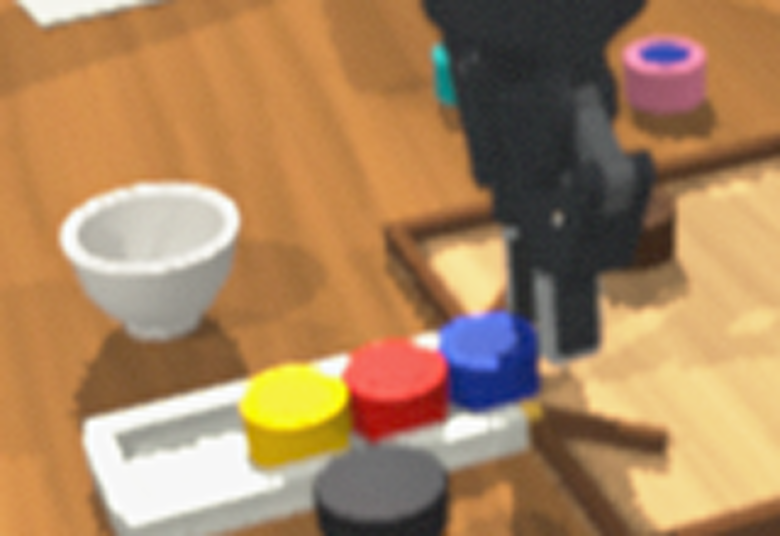

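```bash
python3 -m jog '[{"ax":0,"ay":0,"az":0,"dx":-0.006,"dy":-0.0008,"dz":0,"grip":0.022},{"ax":0,"ay":0,"az":0,"dx":-0.006,"dy":-0.0008,"dz":0,"grip":0.022},{"ax":0,"ay":0,"az":0,"dx":-0.006,"dy":-0.0005,"dz":0,"grip":0.022},{"ax":0,"ay":0,"az":0,"dx":-0.005,"dy":-0.0005,"dz":0,"grip":0.022},{"ax":0,"ay":0,"az":0,"dx":-0.004,"dy":-0.0005,"dz":0,"grip":0.022},{"ax":0,"ay":0,"az":0,"dx":-0.002,"dy":-0.0005,"dz":0,"grip":0.022},{"ax":0,"ay":0,"az":0,"dx":0,"dy":0,"dz":0,"grip":0.022}]' 20
python3 -m jog '[{"ax":0,"ay":0,"az":0,"dx":0.012,"dy":0.001,"dz":0,"grip":0.022},{"ax":0,"ay":0,"az":0,"dx":0.02,"dy":0,"dz":0.03,"grip":0.022},{"ax":0,"ay":0,"az":0,"dx":0.03,"dy":-0.02,"dz":0.04,"grip":0.022},{"ax":0,"ay":0,"az":0,"dx":0.03,"dy":-0.03,"dz":0.02,"grip":0.022},{"ax":0,"ay":0,"az":0,"dx":0,"dy":-0.04,"dz":0.02,"grip":0.022},{"ax":0,"ay":0,"az":0,"dx":0,"dy":-0.04,"dz":0,"grip":0.022},{"ax":0,"ay":0,"az":0,"dx":0,"dy":0,"dz":0,"grip":0.022}]' 20
python3 look.py j1 ; python3 pos.py
python3 - <<'E'
from h import *
p=cams.snapshot("top");cv2.imwrite("pics/j2.png",p["image"])
E
```

```text
clock: 25.9
eef_pos: [0.5405, 0.0124, -0.0178]
eef_rot: [0.006, 0.999, 0.044, 0.007]
ft_force: [-0.1, 0.1, -0.3]
width: 0.0217
clock: 26.6
eef_pos: [0.6391, -0.1206, 0.0963]
eef_rot: [0.007, 0.999, 0.047, 0.006]
ft_force: [1.1, 0.7, -0.3]
width: 0.0217
26.6 [ 0.63909108 -0.12064537  0.09629875] [0.00738189 0.99886905 0.04652485 0.00644662] [ 1.11028795  0.66454267 -0.34029452] 0.021682534096810233
yellow side 374 [0.4464 0.0028] tray [102.7002  -0.2946]
yellow top 416 [ 0.4431 -0.0027] tray [106.4511   4.8185]
red side 100 [ 0.4795 -0.0074] tray [70.668  12.8269]
blue side 109 [ 0.5146 -0.0026] tray [35.3221 11.269 ]
blue top 477 [0.516  0.0113] tray [32.6348 -2.4301]
tcp 26.75 [ 0.638  -0.1158  0.0952] [-77.1727 135.3935]
```

View pics/j1.png

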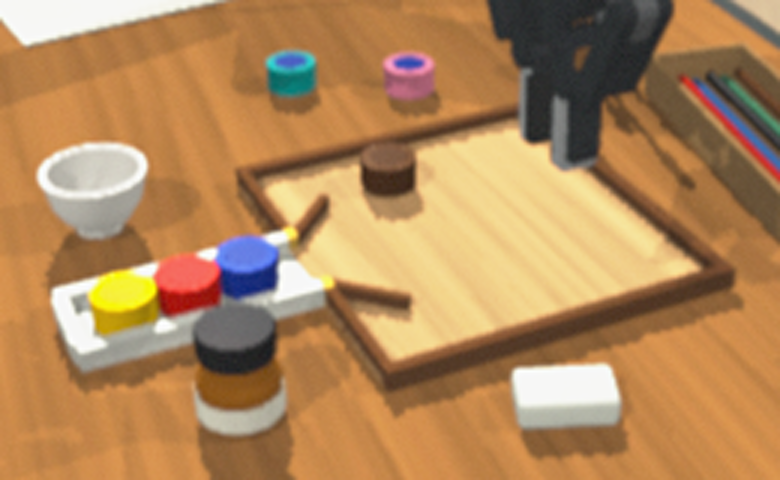

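View pics/j2.png

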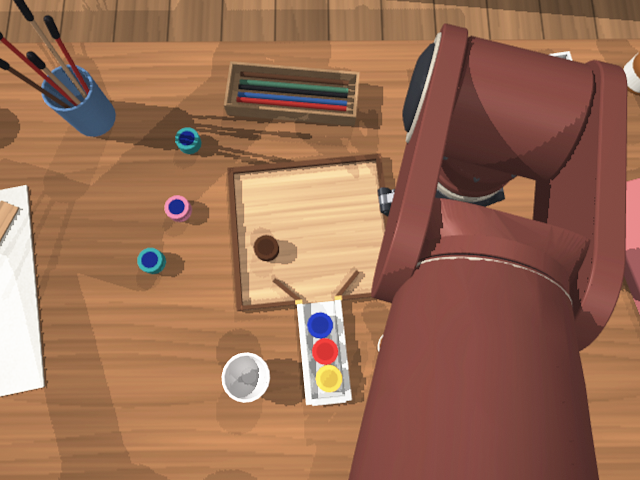

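Both views show the cakes flat in the slot. In the top view blue is at (320,325), red at (325,351) and yellow at (329,379). Brown (266,248) and the cup (246,377) sit where they were in the first top view. The eraser and ink bottle sit where they were in the first side view.

```bash
python3 - <<'E'
from cell import bot
print(bot.close_job())
E
```

```text
the job is handed in; nothing more can be done
None
```

I pushed the yellow, then the red, then the blue cake flat through the gate and into the slot, and handed the job in at about 27 s of the 72 s; no verdict was reported.

- **Final positions:** in the last pictures, yellow lies about 103–106 mm past the gate, red about 67–70 mm and blue about 31–35 mm. They are in order and look flat, and the gripper is raised clear of everything.
- **Left alone:** brown, the cup, the eraser and the ink bottle sit where they did in the first pictures. The ink bottle was hidden from the top camera at the end, so I checked it only in the side view.
- **Wrong height reading:** the reported fingertip height was about 36 mm too low. I found this in the side pictures and confirmed it by touching the tray floor with the fingertips, which read −31 mm where the floor is at +5 mm. I used the corrected height for every push.
- **Measurements that disagreed:** shadows and partly hidden cakes threw off some automatic colour readings. The cross-slot (y) readings for red and blue came out about 11–13 mm off in the side view, and yellow's read about 5 mm off in the top view. For those I went by the pictures and the other camera, which show the cakes in the middle of the slot.

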